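# Pack the store tins and wedge the box lid shut

### The job

Pull the cabinet drawer right open and move every tin in it into the wooden box. Then close the box: slide its dovetailed lid, narrow end first, along the tapered ways until it wedges tight with its ends flush with the box, and let go. Finish with the drawer pushed fully shut, leaving the jar, pail and beaker undisturbed.

Things in the scene. Friction and masses are not known exactly. Their poses are not given: they have to be found in the camera images.
- box: Pale wooden box screwed to the bench, left or right of the robot's middle line, yaw varies: 170 mm long (its x), 116 mm wide below, 182 mm (y) over its top flanges. Origin at the centre of its underside. The rim and flanges on which the lid slides are 72 mm up; the darker rails on the flanges reach 91 mm up. Its -x end faces the robot, +x points away.
- box_in (a point): Centre of the box's inner floor, 8 mm above the bench; the inside is 154 mm (x) by 100 mm (y) and 64 mm deep to the rim.
- ways_mouth (a point): Middle of the wide, open end of the tapered dovetail ways (the box's -x end), at flange height, 72 mm up, 85 mm from the box's centre. The ways are 147 mm wide here at flange height, 129 mm at mid length, and close in by 6 degrees on each side; each rail leans inward, undercutting 5 mm over the lid's 12 mm thickness.
- ways_end (a point): Middle of the narrow end of the ways (the box's +x end), 72 mm up, 111 mm wide here; also open, no stop: the lid stops by wedging.
- lid: Loose wooden lid, 170 mm long (its x), 12 mm thick, about 0.22 kg, tapered like the ways: underside 146 mm wide at -x, 128 mm in the middle, 110 mm at +x; top 10 mm narrower. Lies flat on the bench between box and cabinet. Origin at the centre of its underside, z up, +x to the narrow end. Home: origin over the box's, 72 mm above it, x axes alike, ends flush with the box's ends (give or take 5 mm).
- lid_rib (a point): Top of the lid's dark grip rib, over the lid's origin. The rib stands across the middle of the lid: 14 mm thick (lid x), 64 mm long (lid y), from 12 to 46 mm above the underside.
- lid_nose (a point): Middle of the lid's narrow end, at its underside, 85 mm from its origin; enters the ways first. Set back by s from home, the lid has 0.5 mm + 0.105 s of play a side: 85 to 100 mm back it can be lowered straight down between the rails onto the flanges, from 45 mm on it is trapped under them. It wedges by friction and stays; a push of 12 to 20 N seats it.
- cabinet: Low white cabinet with wooden top, fixed, one drawer; 216 mm wide (its y), 200 mm deep (from 0 to +x), 100 mm high. Origin at bench level under the middle of its front opening; its x points into the cabinet, away from the robot. It stands on the other side of the robot's middle line from the box.
- drawer (a joint): How far the drawer is pulled out along the cabinet's -x, in m: 0 shut, 0.150 right open at its stop; starts up to 0.012 open. Slides with about 2 N of friction and stays where left. Its wooden front is 14 mm thick, before the cabinet's opening, and its top is 89 mm above the bench.
- drawer_in (a point): Centre of the drawer's inner floor, 13 mm above the bench; inside 180 mm wide and 170 mm deep, side and back walls reach 43 mm above the bench. Moves with the drawer; 85 mm behind its front.
- drawer_handle (a point): Middle of the drawer's steel bar handle: a horizontal bar 10 mm thick, 110 mm long along the cabinet's y, 72 mm above the bench, 42 mm out from the drawer's front (37 mm clear gap behind it). Moves with the drawer.
- tin1: Square tin, plain aluminium, 36 x 36 mm, 60 mm tall, 0.12 kg, all alike; origin at its centre, z along its 60 mm length. Only two or three of tin1 to tin4 are present (absent: None). At the start they stand in the shut drawer, in two rows of two places: about 40 or 95 mm behind the drawer's front, 42 mm left or right of its middle line.
- tin2: Another tin like tin1, 36 x 36 x 60 mm, origin at its centre; present or not.
- tin3: Another tin like tin1, 36 x 36 x 60 mm, origin at its centre; present or not.
- tin4: Another tin like tin1, 36 x 36 x 60 mm, origin at its centre; present or not.
- jar: Bystander: glass jar with steel cap, 84 mm across, 130 mm tall, standing behind the lid; origin under its centre.
- pail: Bystander: steel pot, 110 mm across, 110 mm tall, standing to the right of the work; origin under its centre.
- beaker: Bystander: green plastic beaker, 72 mm across, 120 mm tall, standing to the left of the work; origin under its centre.

How it is judged:
On the way, in this order (a step that is already met when the one before it is completed fails the run):
1. the drawer is pulled right open (value of joint drawer above 0.13 m), for 0.2 s.
2. every tin is in the box (x of tin1 in the frame of box between -0.078 and 0.078 m and y of tin1 in the frame of box between -0.051 and 0.051 m and z of tin1 in the frame of box between 0.005 and 0.05 m and x of tin2 in the frame of box between -0.078 and 0.078 m and y of tin2 in the frame of box between -0.051 and 0.051 m and z of tin2 in the frame of box between 0.005 and 0.05 m and x of tin3 in the frame of box between -0.078 and 0.078 m and y of tin3 in the frame of box between -0.051 and 0.051 m and z of tin3 in the frame of box between 0.005 and 0.05 m and x of tin4 in the frame of box between -0.078 and 0.078 m and y of tin4 in the frame of box between -0.051 and 0.051 m and z of tin4 in the frame of box between 0.005 and 0.05 m), for 0.2 s.
3. the lid is wedged home over the tins (all of step 2 and x of lid in the frame of box between -0.004 and 0.01 m and y of lid in the frame of box between -0.005 and 0.005 m and z of lid in the frame of box between 0.068 and 0.077 m and angle between the x axis of lid and the x axis of box, either way round below 0.04 rad and angle between lid's own z axis and vertical below 0.04 rad), for 0.2 s.
At the end, for the whole second after the job is handed in: Every tin present is inside the box (standing or lying), under the lid; the lid is wedged in the ways, from 4 mm short of to 10 mm past its nominal home, flat on the flanges and at rest; the drawer is shut to within 10 mm (all of step 3 and value of joint drawer below 0.01 m and linear speed of lid below 0.02 m/s); the robot touches nothing.
It fails at once if the jar is moved more than 40 mm or tipped over (distance of jar from where it was at the start of the episode above 0.04 m or angle between jar's own z axis and vertical above 0.5 rad).
It fails at once if the pail is moved more than 40 mm or tipped over (distance of pail from where it was at the start of the episode above 0.04 m or angle between pail's own z axis and vertical above 0.5 rad).
It fails at once if the beaker is moved more than 40 mm or tipped over (distance of beaker from where it was at the start of the episode above 0.04 m or angle between beaker's own z axis and vertical above 0.5 rad).
Of tin1, tin2, tin3, tin4 only 2 to 3 are there at a start; the rules pass over those that are not, and their reading is None.
At some moment in a run one of lid may be knocked a few centimetres aside while the robot is not near it.
Once in a run the grip may slacken for a moment while it holds something.
It also fails if it takes over 210 s, if anything falls off the work surface, if the arm or the gripper's body presses on something with over 40 N, if the wrist force passes 120 N, or if a joint passes its speed limit or range.

### The arm

A 6-joint arm with a two-finger parallel gripper is mounted at the origin on the work surface. World frame = base frame: x ahead of the robot, y to its left, z up, the work surface at z = 0. Lengths are in m, angles in rad, forces in N, time in s.
With the tool pointing down it reaches from about 0.4 to 0.825 m from the base axis. Payload 7 kg.
Tool frame: the origin (TCP) lies midway between the tips of the shut fingers; the grasp point (between the pads) lies 19 mm behind it; z points along the fingers, x is the direction in which the jaws open and shut, and the axes are right-handed (so a half turn about z gives the same grasp; the last joint's range is limited). The gripper opens to 85 mm and grips with 20 to 120 N. Pads are 22 mm wide; open, the fingers measure 114 mm over their backs; the gripper's body (76 mm by 85 mm) begins 54 mm behind the grasp point. The pads swing forward as they close: fully open they stand 13 mm farther back than shut.
Start: joints at [-0.901, 0.359, 0.012, 0, -1.224, -0.288], TCP at [0.251, -0.626, 0.231] pointing down, gripper open.
Joint ranges: [-3.07, 3.07], [-1.43, 2.12], [-1.02, 1.25], [-3.03, 1.67], [-3.05, -0], [-3.03, 3.03]. Speed limits (rad/s): [2.39, 2.39, 3.01, 3.14, 3.14, 3.14].

### API

Orientations are given as a rotation vector (axis times angle).
In Python, from bench import env gives the robot as it stands.
- The arm moves only by the tool drive_tool, never from a script. Its argument "plan" is a list of rows, each a list of 7 numbers: the shift along the tool's x, y, z in m, then the turn, a rotation vector about the tool's x, y, z in rad, then the gripper's target within -1 to 1 (shut at 1, half-way at 0, fully open at -1). A call has 1 to 12 rows; each row shifts and turns the commanded pose from where the row before left it, along the tool's axes as they then stand; what a row does not reach is not made up. A row lasts 1/10 s, in which the tool goes at most 50 mm and 8.59 degrees, less where a joint would pass 70% of its speed; a pose out of reach is approached as far as the arm can. A call with a gripper value outside its range is refused whole. The fingers move at their own pace and stop on an object; "force" is the grip in N (left out, the last holds). Time passes only in rows, so rows that do not move let the fingers close. It gives the time, the measured TCP pose, the force and the opening at its end, in the units of the state.
- env.state(): the state, without advancing time (a new reading comes with each control period).
- env.snapshot(name): name is "scene" or "top"; returns the picture (420x560x3 uint8, red, green, blue); there is no depth.
- env.camera_params(name): a dict with "camera_matrix" (3x3 intrinsics, pixels), "R" (3x3) and "t" (3): a world point X has camera coordinates R X + t. Camera axes: x right, y down, z forward; pixel columns grow to the right and rows downward; lengths in m; the calibration is good to about 2 mm. A picture is of the moment at which its call begins. camera_params takes no time and is no camera call.
- env.finish_job(): hands the job in, once; it reports no verdict.
The state is a dict: "time": time; "qpos": joint angles; "qd": joint speeds; "joint_efforts": joint torques, N m; "tool_pos": TCP position; "orientation": TCP orientation; "contact_force": force on the tool from outside, world axes, zero at the start; "wrist_torque": the same for the moment, N m; "grip_width": opening from 0.0 (shut) to 1.0 (fully open).
Only numpy, scipy, OpenCV 4.12 (cv2) and the standard library are available. Lean on these libraries where they do the work, as an engineer would, in place of code of your own. Each camera call takes 0.05 s, during which the arm holds its last target.

## Working session

There is one attempt and no reset: what is moved stays moved. The work goes in short steps, Python scripts to look and compute and a tool call to move; the robot and the scene stay as the last step left them, time stands still between calls to the robot, and variables do not carry over. Pictures are saved under pics/ and viewed, and the job is handed in when it is done.

Besides the shell and the picture viewer there is one more tool, called after "Emit:" as name(argument=value, ...) on one line, values as JSON. drive_tool: Moves the arm, as the interface text tells. Its arguments: {"type":"object","properties":{"plan":{"type":"array","items":{"type":"array","items":{"type":"number"}}},"force":{"type":"number"}},"required":["plan"]}

```bash
ls; mkdir -p pics; python3 - <<'E'
from bench import env
import cv2
print(env.state())
for n in ("scene","top"):
    im=env.snapshot(n); cv2.imwrite(f"pics/{n}0.png",im[:,:,::-1]); p=env.camera_params(n); print(n,p)
E
```

```text
pics
{'time': 0.0, 'qpos': array([-9.00879029e-01,  3.59432596e-01,  1.10493082e-02, -3.49444019e-04,
       -1.22411191e+00, -2.88135898e-01]), 'qd': array([-0.00081343,  0.00013133, -0.00036675,  0.00033342,  0.00054376,
        0.00042819]), 'joint_efforts': array([ 1.98518850e-03, -5.83338332e+01,  2.93416321e+01,  6.93658099e+00,
       -5.96672500e-03,  1.65625073e-05]), 'tool_pos': array([ 0.25129982, -0.62594815,  0.2303301 ]), 'orientation': array([-1.75891145e+00, -2.60120758e+00, -1.29627583e-03]), 'contact_force': array([ 0.06609621, -0.43850458,  0.14695903]), 'wrist_torque': array([ 0.00839225,  0.01558313, -0.02586809]), 'grip_width': 1.0055172524414928}
scene {'camera_matrix': array([[409.6453476 ,   0.        , 273.7892282 ],
       [  0.        , 409.6453476 , 204.32753724],
       [  0.        ,   0.        ,   1.        ]]), 'R': array([[ 0.13108612,  0.99134393,  0.00732393],
       [ 0.51658488, -0.06199923, -0.85398838],
       [-0.84614212,  0.11572945, -0.52024052]]), 't': array([-0.08620992, -0.25869859,  1.81160251])}
top {'camera_matrix': array([[408.31770278,   0.        , 279.22625483],
       [  0.        , 408.31770278, 210.96509396],
       [  0.        ,   0.        ,   1.        ]]), 'R': array([[-0.00785105, -0.99987402,  0.01379543],
       [-0.99661216,  0.00669446, -0.08197184],
       [ 0.08186916, -0.01439226, -0.99653916]]), 't': array([-0.00916657,  0.64441622,  1.09820026])}
```

View pics/scene0.png

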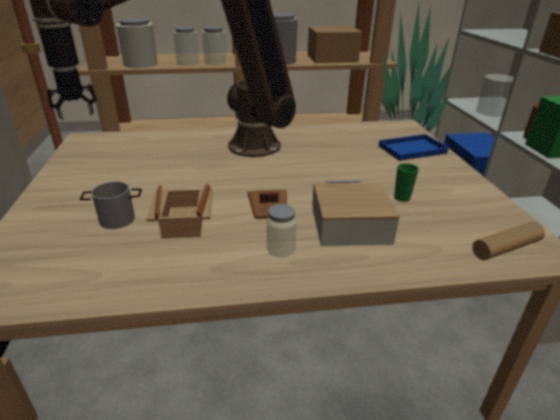

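View pics/top0.png

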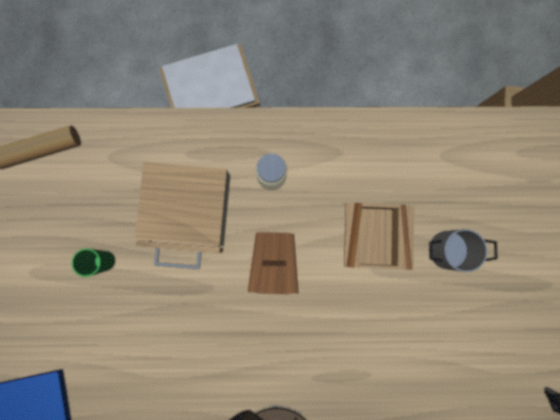

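The top view shows the cabinet on the left (y>0) at px (140-228,163-250) with its handle near (178,265). The lid is at (273,263) with its rib, and the box at (380,237). The jar is at (271,168), the pail at (463,250) and the beaker at (90,262). I'll enlarge it to pick points.

```bash
cat > h.py <<'E'
import numpy as np, cv2
from bench import env
from scipy.spatial.transform import Rotation as Rn
def ray(name,px):
    p=env.camera_params(name);K,R,t=p['camera_matrix'],p['R'],p['t']
    px=np.atleast_2d(np.array(px,float))
    d=np.c_[(px[:,0]-K[0,2])/K[0,0],(px[:,1]-K[1,2])/K[1,1],np.ones(len(px))]@R
    return -R.T@t,d
def onz(name,px,z):
    c,d=ray(name,px); z=np.broadcast_to(z,(len(d),))
    return c+d*((z-c[2])/d[:,2])[:,None]
def proj(name,X):
    p=env.camera_params(name);K,R,t=p['camera_matrix'],p['R'],p['t']
    Y=np.atleast_2d(X)@R.T+t; return (Y[:,:2]/Y[:,2:])*[K[0,0],K[1,1]]+K[:2,2]
def snap(name,f,crop=None,s=1):
    im=env.snapshot(name)[:,:,::-1].copy(); cv2.imwrite(f"pics/{f}_raw.png",im)
    if crop:
        x0,y0,x1,y1=crop; im=cv2.resize(im[y0:y1,x0:x1],None,fx=s,fy=s,interpolation=cv2.INTER_CUBIC)
    cv2.imwrite(f"pics/{f}.png",im); return im
E
python3 - <<'E'
import cv2
im=cv2.imread('pics/top0.png')
def c(f,x0,y0,x1,y1,s): cv2.imwrite(f,cv2.resize(im[y0:y1,x0:x1],None,fx=s,fy=s,interpolation=cv2.INTER_CUBIC))
c('pics/a_cab.png',130,155,240,275,5)
c('pics/a_box.png',235,190,425,305,4)
E
```

```text
(no output)
```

View pics/a_cab.png

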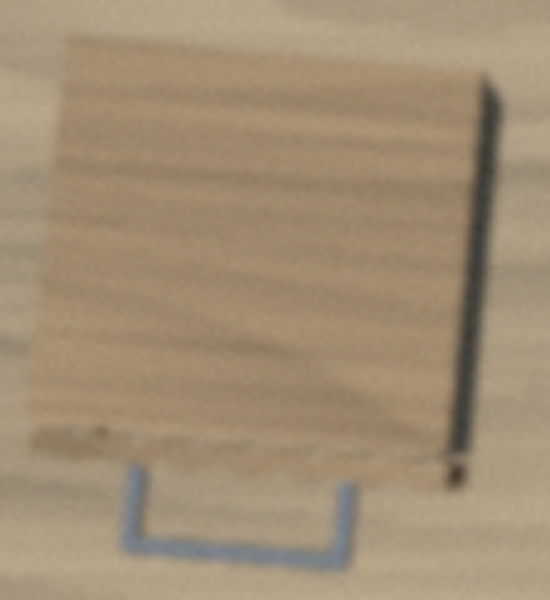

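View pics/a_box.png

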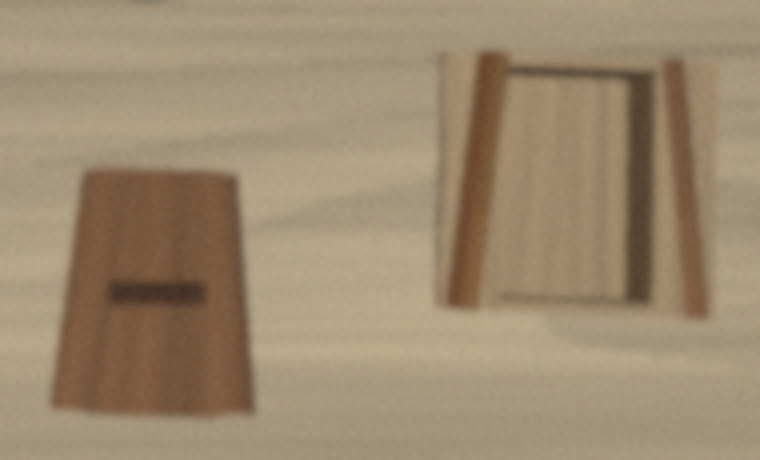

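```bash
python3 - <<'E'
from h import *
np.set_printoptions(precision=4,suppress=True)
def P(l,s,x0,y0): return (np.array(l,float)+.5)/s-.5+[x0,y0]
cab=onz('top',P([(65,37),(483,75),(450,455),(28,425)],5,130,155),.1)
print('cab',cab[:,:2],np.linalg.norm(np.diff(cab,axis=0),axis=1))
h=onz('top',P([(122,547),(348,564)],5,130,155),.075); print('handle',h[:,:2],h.mean(0),np.linalg.norm(h[0]-h[1]),np.arctan2(*(h[0]-h[1])[[1,0]])-np.pi/2)
print('cab yaw', [np.degrees(np.arctan2(d[1],d[0])) for d in (cab[0]-cab[3],cab[1]-cab[2],)], [np.degrees(np.arctan2(d[1],d[0])-np.pi/2) for d in (cab[0]-cab[1],cab[3]-cab[2],)], cab.mean(0))
b=onz('top',P([(441,52),(716,65),(708,316),(435,306)],4,235,190),.072)
print('box',b[:,:2],b.mean(0),np.linalg.norm(np.diff(b,axis=0),axis=1))
print([np.degrees(np.arctan2(d[1],d[0])) for d in (b[0]-b[3],b[1]-b[2],)], [np.degrees(np.arctan2(d[1],d[0])-np.pi/2) for d in (b[0]-b[1],b[3]-b[2],)])
l=onz('top',P([(83,168),(237,173),(255,412),(52,407)],4,235,190),.012)
print('lid',l[:,:2],l.mean(0),np.linalg.norm(np.diff(l,axis=0),axis=1))
m=(l[0]+l[1])/2-(l[2]+l[3])/2; print(np.degrees(np.arctan2(m[1],m[0])))
r=onz('top',P([(109,292),(206,293)],4,235,190),.046);print('rib',r,np.linalg.norm(r[0]-r[1]),r.mean(0), np.degrees(np.arctan2(*(r[0]-r[1])[[1,0]]))-90)
E
```

```text
cab [[0.7678 0.3397]
 [0.7467 0.1238]
 [0.5507 0.14  ]
 [0.5676 0.3546]] [0.217  0.1968 0.2153]
handle [[0.5044 0.3131]
 [0.4946 0.196 ]] [0.4995 0.2545 0.075 ] 0.1175381417014263 -0.08320254857758447
cab yaw [np.float64(-4.246164022248544), np.float64(-4.741253532506818)] [np.float64(-5.564046470165639), np.float64(-4.508008322314802)] [0.6582 0.2395 0.1   ]
box [[ 0.6616 -0.1876]
 [ 0.6518 -0.3705]
 [ 0.4865 -0.3595]
 [ 0.4945 -0.1801]] [ 0.5736 -0.2744  0.072 ] [0.1832 0.1657 0.1795]
[np.float64(-2.5555305897634364), np.float64(-3.8256486099566382)] [np.float64(-3.0843462029190025), np.float64(-2.5692020131041704)]
lid [[ 0.5884  0.0526]
 [ 0.5842 -0.0543]
 [ 0.4201 -0.0649]
 [ 0.4248  0.0744]] [0.5044 0.0019 0.012 ] [0.107  0.1644 0.1393]
-1.9483755872670707
rib [[ 0.5043  0.034   0.046 ]
 [ 0.5031 -0.031   0.046 ]] 0.06494663467322102 [0.5037 0.0015 0.046 ] -1.0713139714808761
```

```bash
cat >> h.py <<'E'
def pose():
    s=env.state(); R=Rn.from_rotvec(s['orientation']).as_matrix(); return s,np.array(s['tool_pos']),R
def goto(x,y,z,yaw=None):
    """yaw deg of tool x in world; prints turn about tool z needed (do first) then shift in tool axes after the turn"""
    s,p,R=pose(); th=np.arctan2(R[1,0],R[0,0])
    w=th if yaw is None else np.radians(yaw)
    d=(w-th+np.pi/2)%np.pi-np.pi/2 if yaw is not None else 0
    th2=th+d
    D=np.array([x,y,z])-p; tx=D@[np.cos(th2),np.sin(th2),0]; ty=D@[np.sin(th2),-np.cos(th2),0]
    tilt=np.degrees(np.arccos(-R[2,2]))
    print(f"t={s['time']:.2f} p={p.round(4)} yaw={np.degrees(th):.2f} tilt={tilt:.2f} F={np.round(s['contact_force'],1)} grip={s['grip_width']:.3f}")
    print(f"turn_z={-d:.4f}  shift tool: {tx:.4f} {ty:.4f} {-D[2]:.4f}")
E
python3 -c "
from h import *
goto(.4995,.2545,.2,175.25)"
```

```text
t=0.10 p=[ 0.2513 -0.626   0.2305] yaw=111.87 tilt=0.08 F=[-0.9 -0.1 -0.8] grip=1.002
turn_z=-1.1061  shift tool: -0.1744 0.8980 0.0305
```

Emit:
drive_tool(plan=[[0, 0, 0, 0, 0, -0.138, 0.15], [0, 0, 0, 0, 0, -0.138, 0.15], [0, 0, 0, 0, 0, -0.138, 0.15], [0, 0, 0, 0, 0, -0.138, 0.15], [0, 0, 0, 0, 0, -0.138, 0.15], [0, 0, 0, 0, 0, -0.138, 0.15], [0, 0, 0, 0, 0, -0.138, 0.15], [0, 0, 0, 0, 0, -0.138, 0.15], [-0.01, 0.045, 0, 0, 0, 0, 0.15], [-0.01, 0.045, 0, 0, 0, 0, 0.15]], force=60)

```text
time: 1.1
tool_pos: [0.2786, -0.5376, 0.2297]
orientation: [-0.136, -3.137, -0.003]
contact_force: [1.6, 0.4, -0.4]
grip_width: 0.426
```

```bash
python3 -c "
from h import *
goto(.4995,.2545,.2,175.25)"
```

```text
t=1.10 p=[ 0.2786 -0.5376  0.2297] yaw=175.02 tilt=0.13 F=[ 1.6  0.4 -0.4] grip=0.426
turn_z=-0.0039  shift tool: -0.1546 0.8077 0.0297
```

Emit:
drive_tool(plan=[[-0.015, 0.045, 0, 0, 0, 0, 0.15], [-0.015, 0.045, 0, 0, 0, 0, 0.15], [-0.015, 0.045, 0, 0, 0, 0, 0.15], [-0.015, 0.045, 0, 0, 0, 0, 0.15], [-0.015, 0.045, 0, 0, 0, 0, 0.15], [-0.015, 0.045, 0, 0, 0, 0, 0.15], [-0.015, 0.045, 0, 0, 0, 0, 0.15], [-0.015, 0.045, 0, 0, 0, 0, 0.15], [-0.015, 0.045, 0, 0, 0, 0, 0.15], [-0.015, 0.045, 0, 0, 0, 0, 0.15], [-0.005, 0.045, 0, 0, 0, 0, 0.15], [0, 0.045, 0, 0, 0, 0, 0.15]])

```text
time: 2.3
tool_pos: [0.4796, -0.0116, 0.231]
orientation: [-0.133, -3.138, 0.0]
contact_force: [1.0, -0.4, 0.7]
grip_width: 0.423
```

Emit:
drive_tool(plan=[[0, 0.045, 0, 0, 0, 0, 0.15], [0, 0.045, 0.01, 0, 0, 0, 0.15], [0, 0.045, 0.01, 0, 0, 0, 0.15], [0, 0.045, 0.01, 0, 0, 0, 0.15], [0, 0.045, 0, 0, 0, 0, 0.15], [0, 0.04, 0, 0, 0, 0, 0.15], [0, 0, 0, 0, 0, 0, 0.15], [0, 0, 0, 0, 0, 0, 0.15]])

```text
time: 3.1
tool_pos: [0.5013, 0.2512, 0.2005]
orientation: [-0.131, -3.138, 0.002]
contact_force: [-0.2, -0.6, -0.5]
grip_width: 0.43
```

```bash
python3 -c "
from h import *
goto(.4995,.2545,.052,175.25)
snap('top','b1',(100,130,300,290),4)"
```

```text
t=3.10 p=[0.5013 0.2512 0.2005] yaw=175.22 tilt=0.10 F=[-0.2 -0.6 -0.5] grip=0.430
turn_z=-0.0004  shift tool: 0.0021 0.0031 0.1485
```

View pics/b1.png

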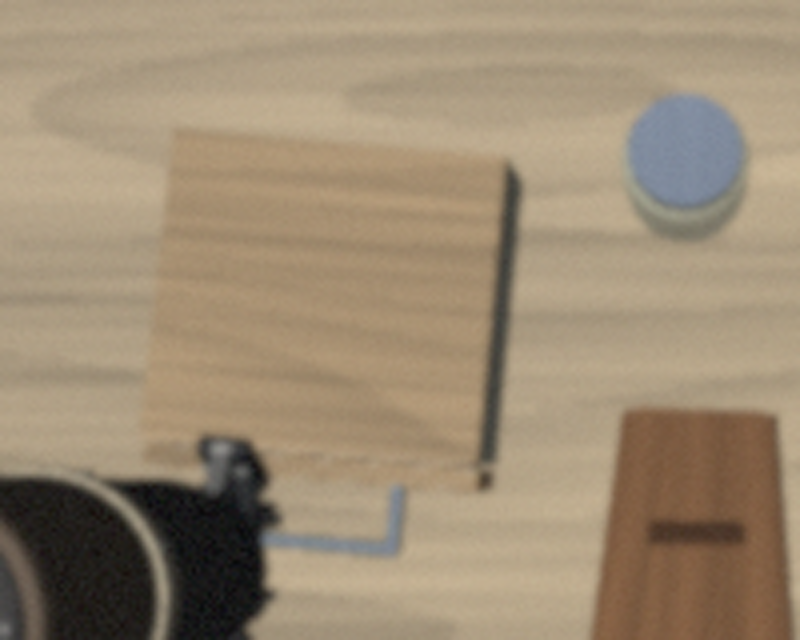

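The view shows the gripper over the handle bar at about (265-400,545) with the drawer front behind it. I'll descend and grip.

Emit:
drive_tool(plan=[[0.002, 0.003, 0.03, 0, 0, 0, 0.15], [0, 0, 0.03, 0, 0, 0, 0.15], [0, 0, 0.03, 0, 0, 0, 0.15], [0, 0, 0.02, 0, 0, 0, 0.15], [0, 0, 0.02, 0, 0, 0, 0.15], [0, 0, 0.018, 0, 0, 0, 0.15], [0, 0, 0, 0, 0, 0, 0.15]])

```text
time: 3.85
tool_pos: [0.4988, 0.2512, 0.0513]
orientation: [-0.136, -3.135, 0.005]
contact_force: [-0.0, 0.0, -0.0]
grip_width: 0.431
```

Emit:
drive_tool(plan=[[0, 0, 0, 0, 0, 0, 0.6], [0, 0, 0, 0, 0, 0, 1], [0, 0, 0, 0, 0, 0, 1], [0, 0, 0, 0, 0, 0, 1], [0, 0, 0, 0, 0, 0, 1]])

```text
time: 4.35
tool_pos: [0.5007, 0.2537, 0.0547]
orientation: [0.133, 3.137, 0.001]
contact_force: [0.3, -3.3, 7.9]
grip_width: 0.092
```

Emit:
drive_tool(plan=[[0.01, 0, 0, 0, 0, 0, 1], [0.015, 0, 0, 0, 0, 0, 1], [0.015, 0, 0, 0, 0, 0, 1], [0.015, 0, 0, 0, 0, 0, 1], [0.015, 0, 0, 0, 0, 0, 1], [0.015, 0, 0, 0, 0, 0, 1], [0.015, 0, 0, 0, 0, 0, 1], [0.015, 0, 0, 0, 0, 0, 1], [0.01, 0, 0, 0, 0, 0, 1], [0.01, 0, 0, 0, 0, 0, 1], [0, 0, 0, 0, 0, 0, 1]])

```text
time: 5.45
tool_pos: [0.3653, 0.2661, 0.0546]
orientation: [0.132, 3.138, 0.004]
contact_force: [-1.9, -2.3, 8.2]
grip_width: 0.092
```

Emit:
drive_tool(plan=[[0.005, 0, 0, 0, 0, 0, 1], [0.005, 0, 0, 0, 0, 0, 1], [0, 0, 0, 0, 0, 0, 1]])

```text
time: 5.75
tool_pos: [0.3567, 0.2669, 0.0546]
orientation: [0.131, 3.136, 0.003]
contact_force: [5.5, -3.6, 5.2]
grip_width: 0.094
```

Emit:
drive_tool(plan=[[0.003, 0, 0, 0, 0, 0, 1], [0, 0, 0, 0, 0, 0, 1], [0, 0, 0, 0, 0, 0, 0.15], [0, 0, 0, 0, 0, 0, 0.15], [0, 0, 0, 0, 0, 0, 0.15], [0, 0, -0.03, 0, 0, 0, 0.15], [0, 0, -0.05, 0, 0, 0, 0.15], [0, 0, -0.05, 0, 0, 0, 0.15], [0, -0.05, -0.02, 0, 0, 0, 0.15], [0, -0.05, 0, 0, 0, 0, 0.15], [0, -0.05, 0, 0, 0, 0, 0.15], [0, -0.05, 0, 0, 0, 0, 0.15]])

```text
time: 6.95
tool_pos: [0.3351, 0.0693, 0.2022]
orientation: [0.13, 3.138, 0.002]
contact_force: [2.2, -0.6, -0.3]
grip_width: 0.423
```

```bash
python3 -c "
from h import *
goto(.4995,.2545,.052,175.25)
snap('top','c1',(120,150,310,330),4);snap('scene','c2',(250,100,470,260),3)"
```

```text
t=6.95 p=[0.3351 0.0693 0.2022] yaw=175.25 tilt=0.10 F=[ 2.2 -0.6 -0.3] grip=0.423
turn_z=-0.0001  shift tool: -0.1485 0.1982 0.1502
```

View pics/c1.png

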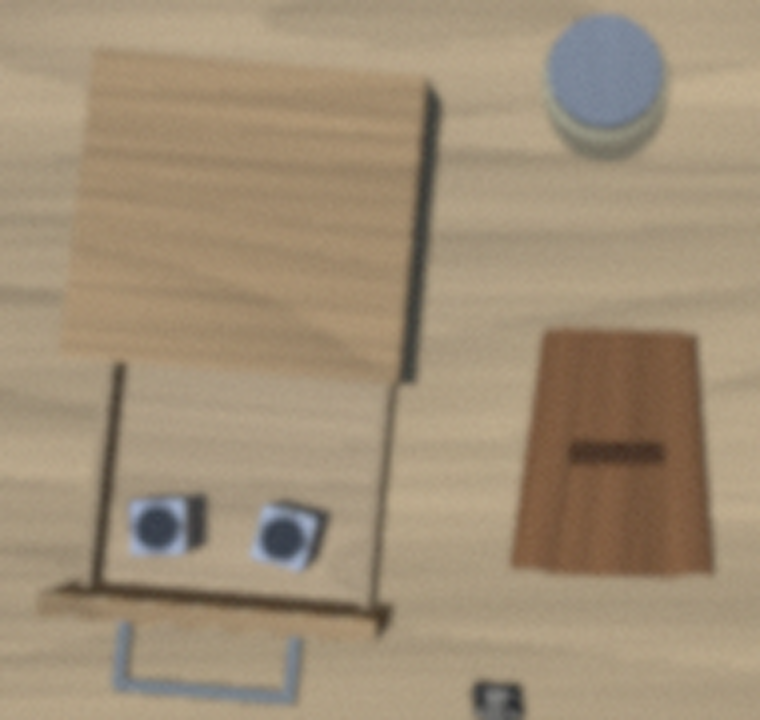

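View pics/c2.png

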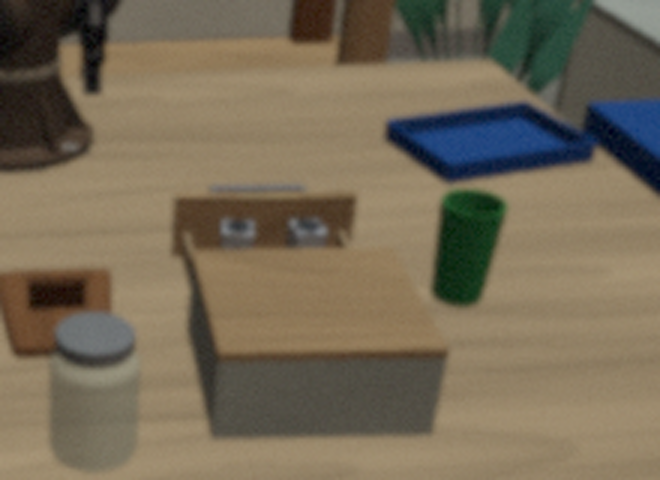

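Two tins are there, both in the front row, at (158,526) and (285,537) in the top crop. The back places are empty. The right-hand tin is turned about 12°. I'll measure the tops with a mask.

```bash
python3 - <<'E'
from h import *
np.set_printoptions(precision=4,suppress=True)
im=cv2.imread('pics/c1_raw.png').astype(int); b,g,r=im[...,0],im[...,1],im[...,2]
big=cv2.resize(cv2.imread('pics/c1_raw.png')[262:302,145:210],None,fx=8,fy=8,interpolation=cv2.INTER_CUBIC).astype(int)
m=((big[...,0]-big[...,2])>5).astype(np.uint8)*255
m2=((big[...,0]-big[...,2]>5)&(big.sum(2)>300)).astype(np.uint8)*255
cs,_=cv2.findContours(m2,cv2.RETR_EXTERNAL,cv2.CHAIN_APPROX_NONE)
for c in cs:
    if cv2.contourArea(c)<3000: continue
    q=cv2.boxPoints(cv2.minAreaRect(c)); px=(q+.5)/8-.5+[145,262]
    w=onz('top',px,.073); e=w[1]-w[0]
    print(px.mean(0),w.mean(0),np.linalg.norm(np.diff(w,axis=0),axis=1),np.degrees(np.arctan2(e[1],e[0]))%90)
# drawer handle
E
```

```text
[190.8946 283.6038] [0.453  0.2175 0.073 ] [0.0379 0.0374 0.0379] 75.99688289393244
[159.306  281.0908] [0.4602 0.2992 0.073 ] [0.0372 0.036  0.0371] 0.27455224840799985
```

```bash
python3 -c "
from h import *
print(env.state()['qpos'].round(3))
goto(.453,.2175,.12,76)"
```

```text
[ 7.930e-01 -2.200e-01 -6.920e-01 -1.000e-03 -1.099e+00 -8.810e-01]
t=7.05 p=[0.3341 0.0665 0.2018] yaw=174.93 tilt=0.06 F=[0.5 0.8 0.7] grip=0.428
turn_z=-1.4150  shift tool: -0.1753 -0.0788 0.0818
```

Emit:
drive_tool(plan=[[0, 0, 0, 0, 0, -0.1415, -0.32], [0, 0, 0, 0, 0, -0.1415, -0.32], [0, 0, 0, 0, 0, -0.1415, -0.32], [0, 0, 0, 0, 0, -0.1415, -0.32], [0, 0, 0, 0, 0, -0.1415, -0.32], [0, 0, 0, 0, 0, -0.1415, -0.32], [0, 0, 0, 0, 0, -0.1415, -0.32], [0, 0, 0, 0, 0, -0.1415, -0.32], [0, 0, 0, 0, 0, -0.1415, -0.32], [0, 0, 0, 0, 0, -0.1415, -0.32], [-0.04, -0.02, 0, 0, 0, 0, -0.32], [-0.04, -0.02, 0, 0, 0, 0, -0.32]])

```text
time: 8.25
tool_pos: [0.3944, 0.1399, 0.2026]
orientation: [-1.938, 2.469, 0.001]
contact_force: [0.1, 0.4, 1.3]
grip_width: 0.662
```

Emit:
drive_tool(plan=[[-0.035, -0.02, 0.02, 0, 0, 0, -0.32], [-0.03, -0.01, 0.02, 0, 0, 0, -0.32], [-0.03, -0.01, 0.02, 0, 0, 0, -0.32], [0, 0, 0.01, 0, 0, 0, -0.32], [0, 0, 0, 0, 0, 0, -0.32]])

```text
time: 8.75
tool_pos: [0.4542, 0.2213, 0.1298]
orientation: [1.937, -2.468, 0.0]
contact_force: [-1.2, -0.2, -0.2]
grip_width: 0.658
```

```bash
python3 -c "
from h import *
print(env.state()['qpos'].round(3))
goto(.453,.2175,.037,76)
snap('top','d1',(120,150,310,330),4)"
```

```text
[ 0.842  0.177 -0.493 -0.001 -0.905  0.489]
t=8.75 p=[0.4542 0.2213 0.1298] yaw=-103.77 tilt=0.25 F=[-1.2 -0.2 -0.2] grip=0.658
turn_z=0.0041  shift tool: 0.0040 0.0003 0.0928
```

View pics/d1.png

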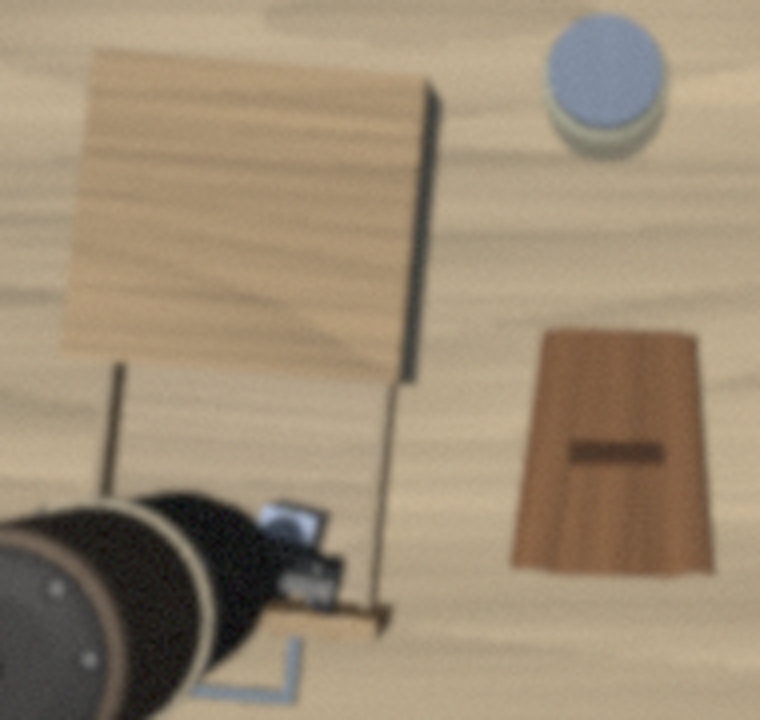

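```bash
python3 -c "
from h import *
print((proj('top',[[.4542,.2213,.13],[.4542-.01,.2213-.04,.13],[.4542-.01,.2213-.04,.16]])-[120,150])*4)"
```

```text
[[258.64363893 541.27497234]
 [323.84560213 557.1490545 ]
 [314.91682999 562.64993537]]
```

```bash
python3 -c "
from h import *
print((proj('top',[[.5013+.018,.2512-.011,.2],[.5013+.033,.2512-.011,.2],[.5013+.033,.2512-.011,.26]])-[100,130])*4)
snap('scene','d2',(250,60,470,220),3)"
```

```text
[[280.43582659 519.04343827]
 [280.80173922 492.79095692]
 [252.68695651 495.14239819]]
```

View pics/d2.png

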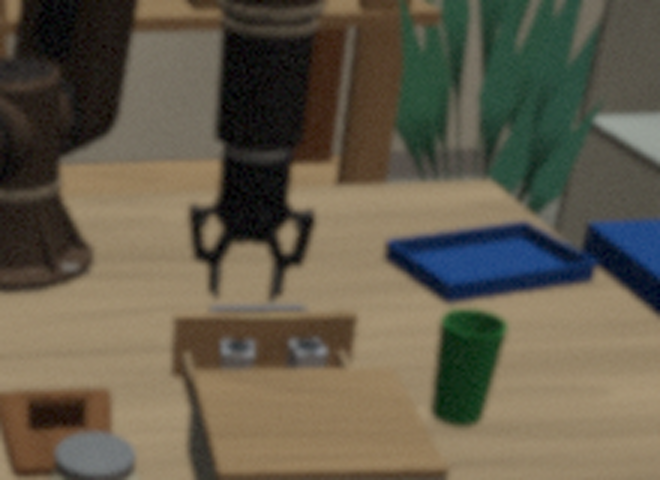

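```bash
python3 -c "
from h import *
s,p,R=pose()
x=R[:,0]
print(p,(proj('scene',[p+x*.033-[0,0,-.005],p-x*.033+[0,0,.005],p])-[250,60])*3)"
```

```text
[0.45488196 0.22118118 0.13204445] [[214.23401765 293.96840826]
 [273.34810994 297.09930174]
 [243.37174267 299.58154717]]
```

The fingertips at (213,295) and (275,297) match the projected TCP, so the measurements agree. I'll descend on tin B and grip it.

Emit:
drive_tool(plan=[[0.004, 0, 0.02, 0, 0, 0, -0.32], [0, 0, 0.02, 0, 0, 0, -0.32], [0, 0, 0.02, 0, 0, 0, -0.32], [0, 0, 0.02, 0, 0, 0, -0.32], [0, 0, 0.012, 0, 0, 0, -0.32], [0, 0, 0, 0, 0, 0, -0.32], [0, 0, 0, 0, 0, 0, 0.2], [0, 0, 0, 0, 0, 0, 0.6], [0, 0, 0, 0, 0, 0, 0.6], [0, 0, 0, 0, 0, 0, 0.6]], force=50)

```text
time: 9.85
tool_pos: [0.4551, 0.2181, 0.0412]
orientation: [-1.938, 2.47, -0.0]
contact_force: [0.1, -0.4, 6.5]
grip_width: 0.412
```

Emit:
drive_tool(plan=[[0, 0, -0.02, 0, 0, 0, 0.6], [0, 0, -0.03, 0, 0, 0, 0.6], [0, 0, -0.03, 0, 0, 0, 0.6], [0, 0, -0.03, 0, 0, 0, 0.6], [0, 0, -0.03, 0, 0, 0, 0.6], [0, 0, 0, 0, 0, 0, 0.6]])

```text
time: 10.45
tool_pos: [0.4563, 0.2191, 0.1846]
orientation: [-1.934, 2.465, 0.001]
contact_force: [0.5, 0.4, -0.4]
grip_width: 0.418
```

```bash
python3 -c "
from h import *
print(env.state()['qpos'].round(3))
goto(.624,-.277,.18,87.2)
snap('scene','e1',(200,60,470,240),3)"
```

```text
[ 8.370e-01  1.130e-01 -4.280e-01  1.000e-03 -1.021e+00  4.930e-01]
t=10.45 p=[0.4563 0.2191 0.1846] yaw=-103.76 tilt=0.47 F=[ 0.5  0.4 -0.4] grip=0.418
turn_z=-0.1912  shift tool: 0.4873 -0.1917 0.0046
```

View pics/e1.png

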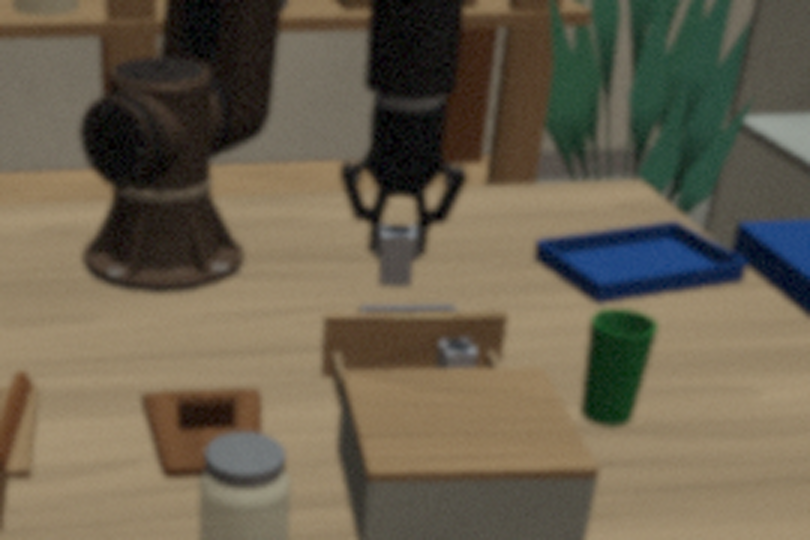

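Emit:
drive_tool(plan=[[0, 0, 0, 0, 0, -0.094, 0.6], [0, 0, 0, 0, 0, -0.094, 0.6], [0.045, -0.015, 0, 0, 0, 0, 0.6], [0.045, -0.015, 0, 0, 0, 0, 0.6], [0.045, -0.015, 0, 0, 0, 0, 0.6], [0.045, -0.015, 0, 0, 0, 0, 0.6], [0.045, -0.015, 0, 0, 0, 0, 0.6], [0.045, -0.015, 0, 0, 0, 0, 0.6], [0.045, -0.015, 0, 0, 0, 0, 0.6], [0.045, -0.015, 0, 0, 0, 0, 0.6], [0.045, -0.015, 0, 0, 0, 0, 0.6], [0, 0, 0, 0, 0, 0, 0.6]])

```text
time: 11.7
tool_pos: [0.5677, -0.1987, 0.1779]
orientation: [2.155, -2.283, -0.002]
contact_force: [-0.8, 0.5, -1.5]
grip_width: 0.413
```

```bash
python3 -c "
from h import *
goto(.6086,-.2762,.14,87)
snap('top','f1',(330,180,480,290),5)"
```

```text
t=11.70 p=[ 0.5677 -0.1987  0.1779] yaw=-93.30 tilt=0.15 F=[-0.8  0.5 -1.5] grip=0.413
turn_z=-0.0053  shift tool: 0.0753 -0.0449 0.0379
```

View pics/f1.png

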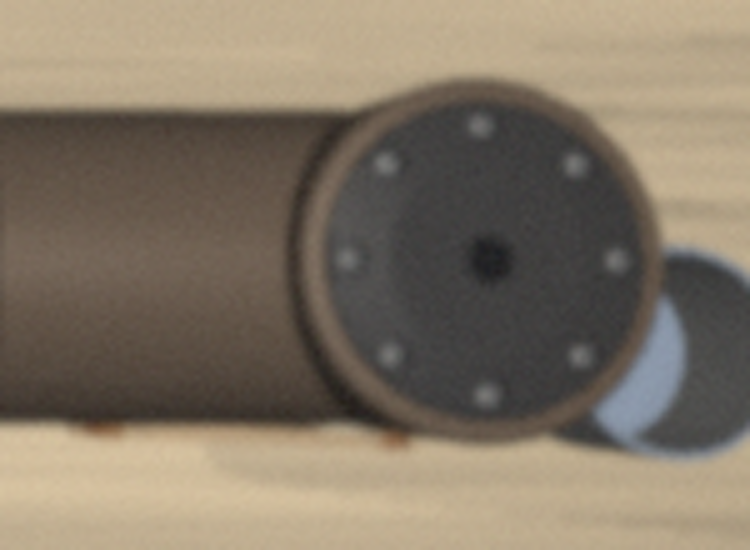

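Emit:
drive_tool(plan=[[0.038, -0.022, 0, 0, 0, 0, 0.6], [0.037, -0.022, 0, 0, 0, 0, 0.6], [0, 0, 0.02, 0, 0, 0, 0.6], [0, 0, 0.02, 0, 0, 0, 0.6], [0, 0, 0, 0, 0, 0, 0.6]])

```text
time: 12.25
tool_pos: [0.6054, -0.2699, 0.1357]
orientation: [2.159, -2.277, -0.01]
contact_force: [-0.4, -0.1, -1.7]
grip_width: 0.414
```

```bash
python3 -c "
from h import *
goto(.6086,-.2762,.038,87)
snap('scene','f2',(100,120,280,260),4)"
```

```text
t=12.25 p=[ 0.6054 -0.2699  0.1357] yaw=-93.05 tilt=0.40 F=[-0.4 -0.1 -1.7] grip=0.414
turn_z=-0.0009  shift tool: 0.0061 -0.0036 0.0977
```

View pics/f2.png

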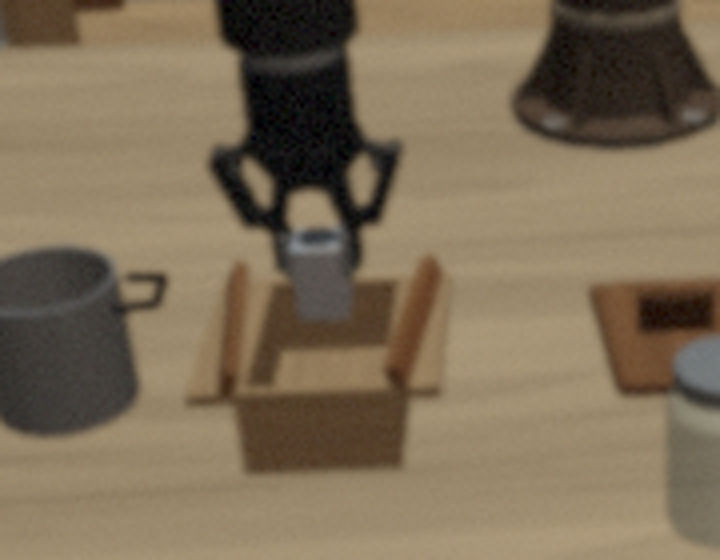

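Emit:
drive_tool(plan=[[0.006, -0.004, 0, 0, 0, 0, 0.6], [0, 0, 0.02, 0, 0, 0, 0.6], [0, 0, 0.02, 0, 0, 0, 0.6], [0, 0, 0.02, 0, 0, 0, 0.6], [0, 0, 0.02, 0, 0, 0, 0.6], [0, 0, 0.01, 0, 0, 0, 0.6], [0, 0, 0.006, 0, 0, 0, 0.6], [0, 0, 0, 0, 0, 0, 0.6]])

```text
time: 13.1
tool_pos: [0.6118, -0.2774, 0.044]
orientation: [2.162, -2.279, 0.0]
contact_force: [-0.1, 1.1, -1.8]
grip_width: 0.41
```

```bash
python3 -c "
from h import *
goto(.6086,-.2762,.038,87)"
```

```text
t=13.10 p=[ 0.6118 -0.2774  0.044 ] yaw=-93.00 tilt=0.01 F=[-0.1  1.1 -1.8] grip=0.410
turn_z=-0.0001  shift tool: -0.0011 0.0033 0.0060
```

Emit:
drive_tool(plan=[[0, 0, 0.004, 0, 0, 0, 0.6], [0, 0, 0.002, 0, 0, 0, 0.6], [0, 0, 0, 0, 0, 0, 0.6]])

```text
time: 13.4
tool_pos: [0.6116, -0.2775, 0.0381]
orientation: [-2.162, 2.279, -0.0]
contact_force: [0.3, 1.3, -0.9]
grip_width: 0.415
```

Emit:
drive_tool(plan=[[0, 0, 0, 0, 0, 0, -0.2], [0, 0, 0, 0, 0, 0, -0.2], [0, 0, 0, 0, 0, 0, -0.2], [0, 0, -0.02, 0, 0, 0, -0.2], [0, 0, -0.04, 0, 0, 0, -0.2], [0, 0, -0.04, 0, 0, 0, -0.2], [0, 0, -0.04, 0, 0, 0, -0.2], [-0.05, 0, -0.01, 0, 0, 0, -0.2], [-0.05, 0, 0, 0, 0, 0, -0.2], [-0.05, 0, 0, 0, 0, 0, -0.2], [-0.05, 0, 0, 0, 0, 0, -0.2], [-0.05, 0, 0, 0, 0, 0, -0.2]])

```text
time: 14.6
tool_pos: [0.6245, -0.0269, 0.1882]
orientation: [-2.161, 2.279, -0.001]
contact_force: [0.5, 0.5, 0.5]
grip_width: 0.596
```

```bash
python3 -c "
from h import *
goto(.460,.299,.13,90.3)
snap('scene','g1',(100,120,370,300),3)
snap('top','g2',(130,150,430,330),2.6)"
```

```text
t=14.60 p=[ 0.6245 -0.0269  0.1882] yaw=-93.03 tilt=0.05 F=[0.5 0.5 0.5] grip=0.596
turn_z=-0.0582  shift tool: -0.3267 0.1628 0.0582
```

View pics/g1.png

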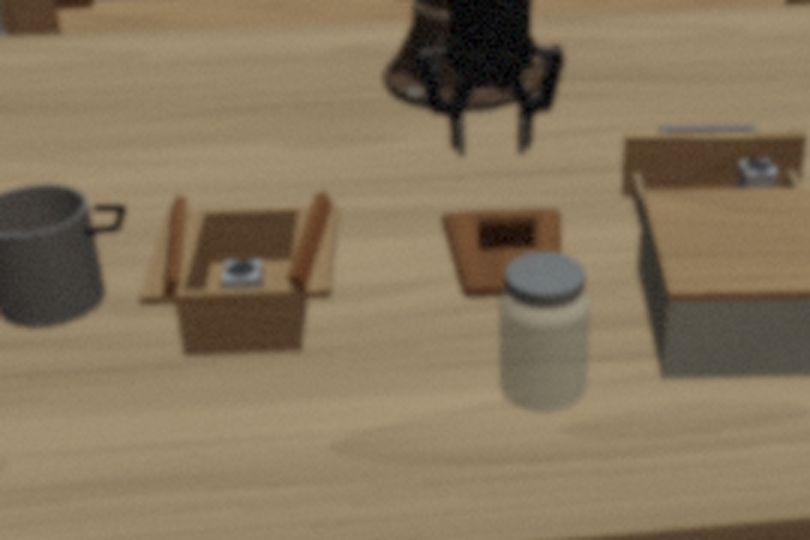

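View pics/g2.png

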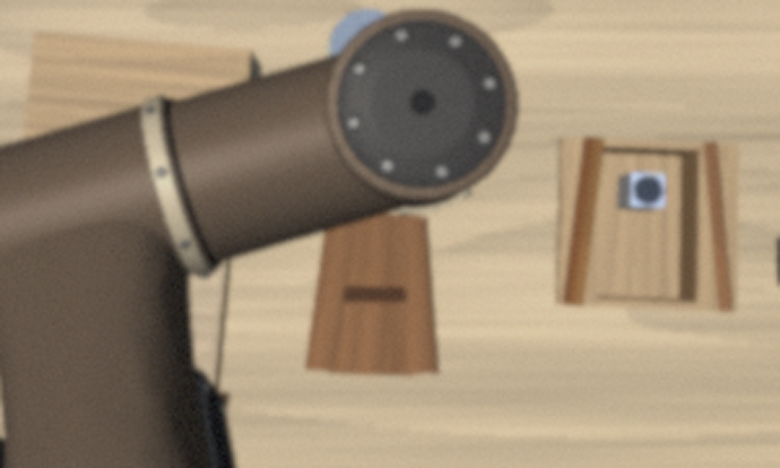

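Tin B stands in the box near its far end, at (648,190) in the top crop. Next is tin A.

Emit:
drive_tool(plan=[[0, 0, 0, 0, 0, -0.058, -0.32], [-0.045, 0.02, 0, 0, 0, 0, -0.32], [-0.045, 0.02, 0, 0, 0, 0, -0.32], [-0.045, 0.02, 0, 0, 0, 0, -0.32], [-0.045, 0.02, 0, 0, 0, 0, -0.32], [-0.045, 0.02, 0, 0, 0, 0, -0.32], [-0.045, 0.02, 0, 0, 0, 0, -0.32], [-0.045, 0.02, 0, 0, 0, 0, -0.32], [-0.012, 0.023, 0.02, 0, 0, 0, -0.32], [0, 0, 0.02, 0, 0, 0, -0.32], [0, 0, 0.018, 0, 0, 0, -0.32], [0, 0, 0, 0, 0, 0, -0.32]])

```text
time: 15.9
tool_pos: [0.4587, 0.2964, 0.1277]
orientation: [2.225, -2.213, 0.0]
contact_force: [-0.8, -0.5, 0.8]
grip_width: 0.661
```

```bash
python3 -c "
from h import *
goto(.460,.299,.038,90.3)
snap('scene','h1',(250,60,470,220),3)
snap('top','h2',(120,150,310,330),3)"
```

```text
t=15.90 p=[0.4587 0.2964 0.1277] yaw=-89.69 tilt=0.22 F=[-0.8 -0.5  0.8] grip=0.661
turn_z=0.0002  shift tool: -0.0026 -0.0013 0.0897
```

View pics/h1.png

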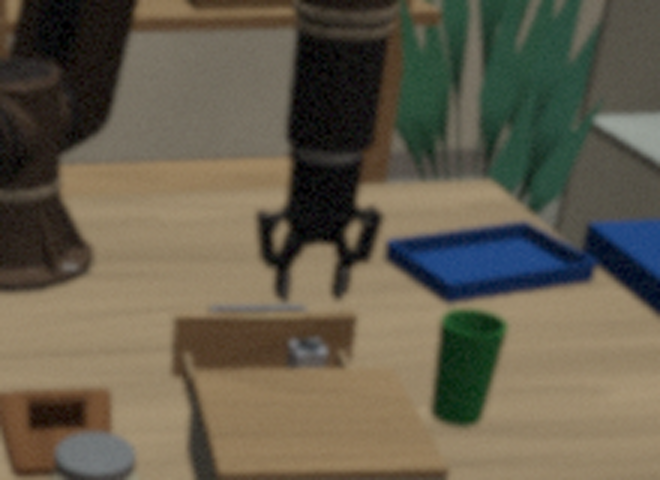

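View pics/h2.png

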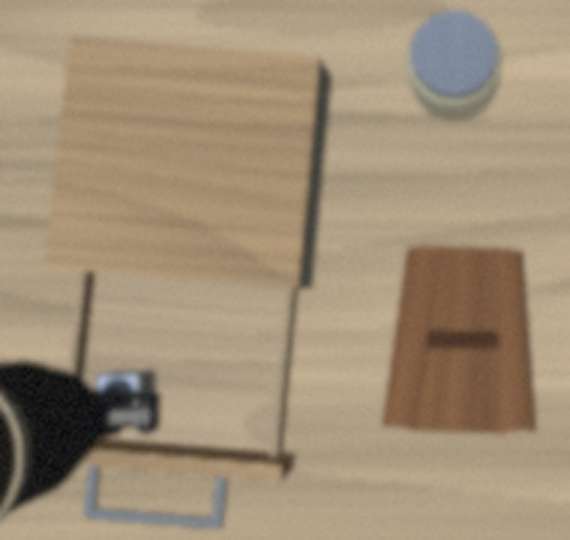

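Emit:
drive_tool(plan=[[-0.003, -0.001, 0.02, 0, 0, 0, -0.32], [0, 0, 0.02, 0, 0, 0, -0.32], [0, 0, 0.02, 0, 0, 0, -0.32], [0, 0, 0.02, 0, 0, 0, -0.32], [0, 0, 0.01, 0, 0, 0, -0.32], [0, 0, 0, 0, 0, 0, -0.32], [0, 0, 0, 0, 0, 0, 0.2], [0, 0, 0, 0, 0, 0, 0.6], [0, 0, 0, 0, 0, 0, 0.6], [0, 0, 0, 0, 0, 0, 0.6]], force=50)

```text
time: 17.0
tool_pos: [0.4617, 0.3011, 0.041]
orientation: [-2.226, 2.213, -0.0]
contact_force: [0.6, -1.1, 7.3]
grip_width: 0.417
```

Emit:
drive_tool(plan=[[0, 0, -0.02, 0, 0, 0, 0.6], [0, 0, -0.03, 0, 0, 0, 0.6], [0, 0, -0.03, 0, 0, 0, 0.6], [0, 0, -0.03, 0, 0, 0, 0.6], [0, 0, -0.03, 0, 0, 0, 0.6], [0, 0, 0, 0, 0, 0, 0.6]])

```text
time: 17.6
tool_pos: [0.4626, 0.302, 0.1844]
orientation: [-2.223, 2.209, 0.0]
contact_force: [0.2, 0.8, -0.8]
grip_width: 0.412
```

```bash
python3 -c "
from h import *
goto(.5386,-.2726,.18,87)
snap('scene','i1',(250,60,470,220),3)"
```

```text
t=17.60 p=[0.4626 0.302  0.1844] yaw=-89.66 tilt=0.44 F=[ 0.2  0.8 -0.8] grip=0.412
turn_z=0.0583  shift tool: 0.5698 -0.1060 0.0044
```

View pics/i1.png

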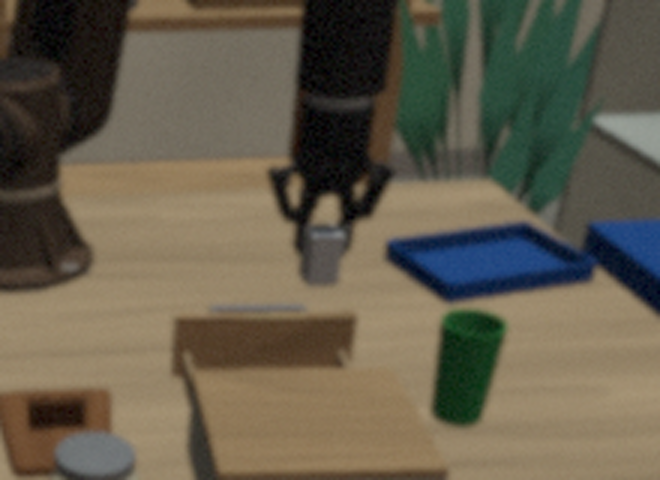

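Emit:
drive_tool(plan=[[0, 0, 0, 0, 0, 0.058, 0.6], [0.044, -0.01, 0, 0, 0, 0, 0.6], [0.044, -0.01, 0, 0, 0, 0, 0.6], [0.044, -0.01, 0, 0, 0, 0, 0.6], [0.044, -0.01, 0, 0, 0, 0, 0.6], [0.044, -0.01, 0, 0, 0, 0, 0.6], [0.044, -0.01, 0, 0, 0, 0, 0.6], [0.044, -0.01, 0, 0, 0, 0, 0.6], [0.044, -0.01, 0, 0, 0, 0, 0.6], [0.044, -0.01, 0, 0, 0, 0, 0.6], [0.044, -0.01, 0, 0, 0, 0, 0.6]])

```text
time: 18.75
tool_pos: [0.5368, -0.146, 0.1785]
orientation: [2.161, -2.279, -0.002]
contact_force: [0.6, 0.3, -1.2]
grip_width: 0.417
```

Emit:
drive_tool(plan=[[0.044, -0.006, 0, 0, 0, 0, 0.6], [0.044, 0, 0, 0, 0, 0, 0.6], [0.04, 0, 0, 0, 0, 0, 0.6], [0, 0, 0.02, 0, 0, 0, 0.6], [0, 0, 0.02, 0, 0, 0, 0.6], [0, 0, 0, 0, 0, 0, 0.6]])

```text
time: 19.35
tool_pos: [0.5339, -0.2721, 0.1355]
orientation: [2.158, -2.279, -0.01]
contact_force: [0.0, 0.8, -1.0]
grip_width: 0.414
```

```bash
python3 -c "
from h import *
goto(.5386,-.2726,.038,87)
snap('scene','j1',(100,120,280,260),4)"
```

```text
t=19.35 p=[ 0.5339 -0.2721  0.1355] yaw=-93.13 tilt=0.42 F=[ 0.   0.8 -1. ] grip=0.414
turn_z=-0.0023  shift tool: 0.0003 -0.0047 0.0975
```

View pics/j1.png

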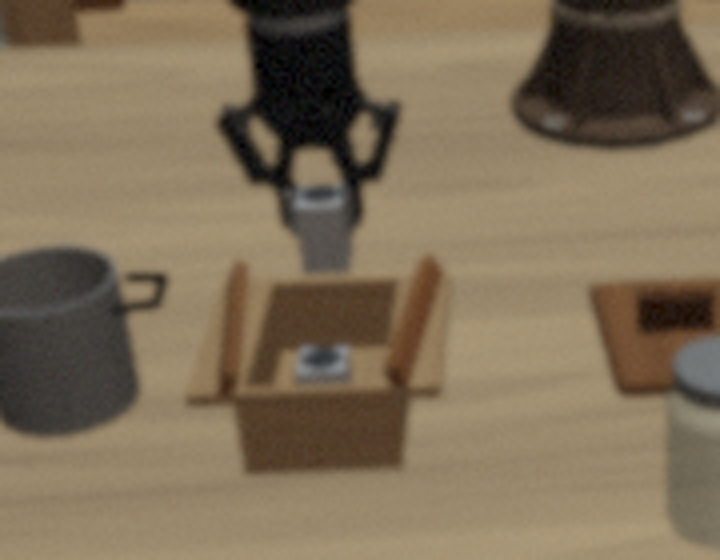

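Emit:
drive_tool(plan=[[0, -0.002, 0.02, 0, 0, 0, 0.6], [0, 0, 0.02, 0, 0, 0, 0.6], [0, 0, 0.02, 0, 0, 0, 0.6], [0, 0, 0.02, 0, 0, 0, 0.6], [0, 0, 0.01, 0, 0, 0, 0.6], [0, 0, 0.006, 0, 0, 0, 0.6], [0, 0, 0.005, 0, 0, 0, 0.6], [0, 0, 0, 0, 0, 0, 0.6]])

```text
time: 20.2
tool_pos: [0.539, -0.2725, 0.0388]
orientation: [-2.162, 2.279, -0.0]
contact_force: [0.1, 0.2, -1.3]
grip_width: 0.412
```

```bash
python3 -c "
from h import *
goto(.5386,-.2726,.038,87)"
```

```text
t=20.20 p=[ 0.539  -0.2725  0.0388] yaw=-93.01 tilt=0.01 F=[ 0.1  0.2 -1.3] grip=0.412
turn_z=-0.0002  shift tool: 0.0002 0.0004 0.0008
```

Emit:
drive_tool(plan=[[0, 0, 0, 0, 0, 0, -0.2], [0, 0, 0, 0, 0, 0, -0.2], [0, 0, 0, 0, 0, 0, -0.2], [0, 0, -0.02, 0, 0, 0, -0.2], [0, 0, -0.04, 0, 0, 0, -0.2], [0, 0, -0.04, 0, 0, 0, -0.2], [0, 0, -0.04, 0, 0, 0, -0.2], [-0.05, 0, -0.01, 0, 0, 0, -0.2], [-0.05, 0, 0, 0, 0, 0, 0.1], [-0.05, 0, 0, 0, 0, 0, 0.1], [-0.05, 0, 0, 0, 0, 0, 0.1], [-0.05, 0, 0, 0, 0, 0, 0.1]])

```text
time: 21.4
tool_pos: [0.5518, -0.022, 0.1892]
orientation: [-2.161, 2.279, -0.001]
contact_force: [1.3, -0.9, -0.6]
grip_width: 0.45
```

Emit:
drive_tool(plan=[[-0.04, 0, 0, 0, 0, 0.142, 0.1], [-0.04, 0.005, 0, 0, 0, 0.142, 0.1], [-0.04, 0.01, 0, 0, 0, 0.142, 0.1], [-0.03, 0.02, 0, 0, 0, 0.142, 0.1], [-0.02, 0.02, 0, 0, 0, 0.142, 0.1], [0, 0, 0, 0, 0, 0.142, 0.1], [0, 0, 0, 0, 0, 0.142, 0.1], [0, 0, 0, 0, 0, 0.142, 0.1], [0, 0, 0, 0, 0, 0.142, 0.1], [0, 0, 0, 0, 0, 0.142, 0.1], [0, 0, 0, 0, 0, 0.11, 0.1]])

```text
time: 22.5
tool_pos: [0.5521, 0.1611, 0.1889]
orientation: [0.028, 3.141, 0.001]
contact_force: [0.8, -0.0, -0.3]
grip_width: 0.451
```

```bash
python3 -c "
from h import *
print(env.state()['qpos'].round(2))
goto(.5037,.0015,.2,178)
snap('top','k1',(230,180,430,310),4);snap('scene','k2',(100,100,350,260),3)"
```

```text
[ 0.62  0.23 -0.27  0.   -1.07 -0.64]
t=22.50 p=[0.5521 0.1611 0.1889] yaw=178.99 tilt=0.04 F=[ 0.8 -0.  -0.3] grip=0.451
turn_z=0.0173  shift tool: 0.0428 -0.1612 -0.0111
```

View pics/k1.png

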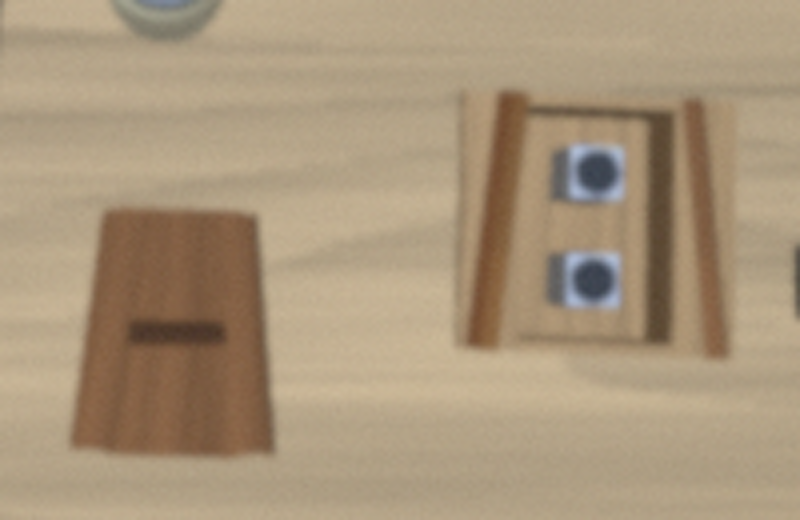

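View pics/k2.png

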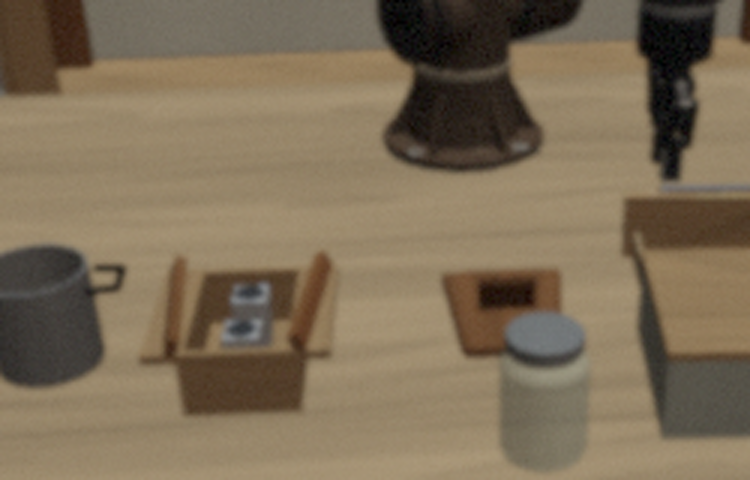

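Both tins stand in the box, at (597,173) and (594,280) in the top crop, with none left in the drawer. The lid has not moved. Now I'll measure the box axis from the rails' inner top edges, and the lid from its outline.

```bash
python3 - <<'E'
from h import *
np.set_printoptions(precision=4,suppress=True)
im=cv2.imread('pics/k1_raw.png').astype(float); im=cv2.GaussianBlur(im,(0,0),0.7)
red=im[...,2]-im[...,0]
for y in (210,222,235,248,260): print(y,red[y,343:416].astype(int).tolist())
E
```

```text
210 [44, 44, 46, 51, 53, 53, 54, 56, 57, 57, 57, 59, 62, 64, 65, 66, 65, 62, 58, 55, 53, 52, 52, 51, 51, 52, 52, 52, 52, 53, 52, 51, 49, 49, 49, 50, 50, 51, 51, 50, 49, 47, 46, 47, 48, 48, 48, 45, 41, 39, 38, 39, 39, 39, 42, 45, 50, 54, 57, 59, 59, 57, 54, 52, 52, 52, 52, 54, 55, 53, 51, 48, 46]
222 [44, 44, 46, 50, 53, 55, 55, 55, 56, 58, 61, 63, 65, 66, 66, 64, 61, 58, 56, 55, 55, 55, 53, 48, 35, 19, 6, 0, -7, -18, -24, -23, -21, -20, -19, -20, -20, -19, -19, -20, -22, -20, -6, 20, 44, 53, 55, 52, 47, 42, 40, 40, 40, 41, 43, 47, 52, 55, 56, 57, 58, 59, 57, 53, 51, 52, 54, 54, 53, 52, 50, 47, 45]
235 [43, 44, 48, 52, 54, 55, 56, 57, 61, 64, 66, 66, 66, 65, 61, 57, 55, 55, 55, 54, 54, 54, 53, 52, 52, 53, 54, 55, 55, 54, 54, 53, 54, 55, 54, 52, 52, 54, 55, 55, 53, 51, 51, 52, 53, 54, 53, 51, 47, 42, 40, 40, 40, 41, 43, 47, 51, 55, 57, 57, 57, 58, 59, 58, 55, 53, 52, 53, 53, 52, 50, 46, 44]
248 [46, 48, 52, 55, 56, 57, 59, 64, 67, 70, 71, 71, 67, 61, 56, 54, 54, 54, 54, 54, 53, 50, 45, 33, 16, 5, 0, -7, -19, -26, -25, -22, -20, -19, -19, -18, -19, -20, -21, -22, -20, -4, 22, 43, 53, 55, 53, 51, 45, 41, 40, 39, 38, 41, 44, 49, 52, 55, 56, 56, 57, 59, 62, 63, 63, 60, 55, 52, 51, 50, 49, 45, 44]
260 [47, 50, 53, 56, 58, 63, 66, 69, 71, 71, 69, 66, 61, 56, 53, 53, 53, 53, 53, 53, 52, 53, 54, 55, 56, 55, 54, 53, 53, 52, 53, 54, 54, 53, 53, 52, 53, 53, 53, 52, 51, 51, 50, 51, 53, 54, 53, 51, 46, 42, 39, 39, 40, 41, 44, 49, 53, 55, 55, 54, 54, 55, 57, 61, 63, 63, 61, 55, 51, 51, 49, 47, 46]
```

```bash
python3 - <<'E'
from h import *
np.set_printoptions(precision=4,suppress=True)
im=cv2.imread('pics/k1_raw.png').astype(float)
sat=(im[...,2]-im[...,0])/im[...,2]; sat=cv2.GaussianBlur(sat,(0,0),0.6)*100
for y in (210,235,260): print(y,sat[y,343:416].astype(int).tolist())
def edges(y):
    r=sat[y]; out=[]
    # left rail right edge: from rail max falling;  right rail left edge: rising
    iL=345+np.argmax(r[345:364]); iR=398+np.argmax(r[398:411])
    bgL=np.median(r[iL+5:iL+9]); hL=(r[iL]+bgL)/2
    j=iL
    while r[j]>hL: j+=1
    eL=j-1+(r[j-1]-hL)/(r[j-1]-r[j])
    bgR=np.median(r[iR-7:iR-4]); hR=(r[iR]+bgR)/2
    j=iR
    while r[j]>hR: j-=1
    eR=j+(hR-r[j])/(r[j+1]-r[j])
    return eL,eR
ys=np.arange(208,264); E=np.array([edges(y) for y in ys])
L=onz('top',np.c_[E[:,0],ys],.091); Rr=onz('top',np.c_[E[:,1],ys],.091)
def fit(W):
    c=np.polyfit(W[:,0],W[:,1],1); 
    for _ in range(3):
        res=W[:,1]-np.polyval(c,W[:,0]); k=abs(res)<2.0*res.std()+1e-4; c=np.polyfit(W[k,0],W[k,1],1)
    return c,res.std()
(cl,sl),(cr,sr)=fit(L),fit(Rr)
al,ar=np.degrees(np.arctan([cl[0],cr[0]])); print('angles',al,ar,'axis',(al+ar)/2,'half',(ar-al)/2,sl,sr)
x=.5736
print('mid y',(np.polyval(cl,x)+np.polyval(cr,x))/2,'width',np.polyval(cl,x)-np.polyval(cr,x))
E
```

```text
210 [25, 26, 29, 31, 31, 31, 31, 32, 33, 34, 39, 46, 52, 54, 54, 53, 51, 46, 40, 35, 32, 31, 32, 31, 31, 32, 32, 32, 32, 32, 32, 32, 32, 32, 32, 32, 32, 32, 32, 32, 32, 32, 32, 32, 32, 32, 32, 33, 33, 36, 40, 41, 42, 40, 40, 36, 34, 36, 40, 45, 47, 46, 42, 36, 33, 32, 32, 32, 32, 31, 30, 27, 25]
235 [25, 28, 30, 32, 32, 32, 34, 40, 48, 54, 55, 54, 53, 50, 44, 38, 34, 32, 31, 31, 31, 31, 31, 31, 31, 31, 31, 31, 31, 31, 31, 31, 31, 32, 32, 31, 31, 31, 31, 32, 31, 31, 31, 31, 31, 31, 31, 32, 34, 38, 41, 42, 42, 42, 39, 35, 33, 32, 33, 35, 38, 43, 46, 47, 44, 38, 34, 32, 32, 31, 29, 26, 25]
260 [27, 30, 33, 36, 43, 51, 54, 55, 54, 53, 50, 45, 39, 34, 32, 32, 31, 31, 32, 32, 31, 31, 32, 32, 32, 32, 31, 31, 31, 31, 31, 31, 31, 31, 31, 31, 32, 31, 31, 31, 31, 31, 31, 32, 32, 32, 31, 32, 35, 39, 41, 42, 43, 40, 37, 34, 32, 32, 32, 31, 33, 34, 37, 43, 46, 47, 46, 41, 34, 31, 28, 26, 24]
angles -8.495010235619757 2.628381106787743 axis -2.933314564416007 half 5.561695671203751 0.000333224772815694 0.0003517291866294172
mid y -0.27425224630286416 width 0.12030584460019139
```

```bash
python3 - <<'E'
from h import *
np.set_printoptions(precision=4,suppress=True)
im=cv2.imread('pics/k1_raw.png').astype(float)
sat=(im[...,2]-im[...,0])/im[...,2]; sat=cv2.GaussianBlur(sat,(0,0),0.8)*100
def cross(r,a,b,h):
    for j in range(a,b,1 if b>a else -1):
        k=j+(1 if b>a else -1)
        if (r[j]-h)*(r[k]-h)<=0 and r[j]!=r[k]: return j+(h-r[j])/(r[k]-r[j])*(k-j)
    return np.nan
def fit(u,v):
    k=~np.isnan(v); u,v=u[k],v[k]
    for _ in range(4):
        c=np.polyfit(u,v,1); res=v-np.polyval(c,u); k=abs(res)<2*res.std()+1e-5; u,v=u[k],v[k]
    return c,res.std(),len(u)
ys=np.arange(210,262)
h=28.5
for nm,a,b in (('L',338,350),('R',417,408)):
    W=onz('top',np.c_[[cross(sat[y],a,b,h) for y in ys],ys],.072); c,s,n=fit(W[:,0],W[:,1]); print(nm,np.degrees(np.arctan(c[0])),np.polyval(c,.5736),s,n)
xs=np.r_[347:352,362:394,398:402,407:411]
xs=np.arange(348,412)
for nm,a,b in (('far',198,208),('near',274,262)):
    W=onz('top',np.c_[xs,[cross(sat[:,x],a,b,h) for x in xs]],.072); c,s,n=fit(W[:,1],W[:,0]); print(nm,np.degrees(np.arctan(c[0])),np.polyval(c,-.2743),s,n)
print(sat[196:212,380].round(1),sat[260:276,380].round(1),sat[235,336:350].round(1))
# lid outline: saturation larger
ys=np.arange(240,288)
print('lid',sat[262,243:305].astype(int))
def sidefit(z,h):
    out=[]
    for a,b in ((240,268),(306,280)):
        W=onz('top',np.c_[[cross(sat[y],a,b,h) for y in ys],ys],z); c,s,n=fit(W[:,0],W[:,1]); out.append(c); print(np.degrees(np.arctan(c[0])),s,n)
    return out
l,r=sidefit(0.0,38); 
print('axis',np.degrees((np.arctan(l[0])+np.arctan(r[0]))/2),'mid y at .504',(np.polyval(l,.504)+np.polyval(r,.504))/2)
for nm,a,b,xs in (('far',225,240,np.arange(259,291)),('near',300,284,np.arange(252,294))):
    W=onz('top',np.c_[xs,[cross(sat[:,x],a,b,38) for x in xs]],.006); c,s,n=fit(W[:,1],W[:,0]); print(nm,np.degrees(np.arctan(c[0])),np.polyval(c,0),s,n)
E
```

```text
L -2.8828070709529605 -0.18354660983310278 0.0001911817261450944 42
R -2.6081966717451195 -0.3671314881709531 0.0002200146505459534 51
far 2.6318087866326647 0.6586860473473772 0.0005337160076084271 45
near 2.8766501123565997 0.48870306913729306 0.000395487536116573 49
[24.6 24.5 24.5 24.5 24.5 24.5 25.1 26.8 29.  31.1 32.6 33.5 33.7 33.4
 32.7 32.2] [31.8 32.  32.1 32.6 32.8 32.6 32.  30.5 28.6 26.6 25.3 24.6 24.7 24.8
 24.9 24.9] [25.2 25.  24.9 24.7 24.6 24.6 24.8 25.8 28.2 30.7 32.  32.2 32.9 35.3]
lid [24 24 24 24 24 24 25 27 33 40 46 48 48 48 47 47 47 47 47 46 45 45 44 44
 44 45 45 45 46 45 45 45 45 45 45 44 43 43 44 44 45 46 47 47 47 48 48 48
 48 48 47 45 38 30 26 25 24 24 24 24 24 24]
-8.358755561852155 0.00016208163654970304 48
3.814027677422545 0.0001650682361999054 48
axis -2.2723639422148048 mid y at .504 0.0033480673432971127
far 2.4521383191952633 0.5855494165866071 0.00018429888517573217 29
near 2.11655939997413 0.41913172320191044 0.00035157688807301127 31
```

```bash
python3 -c "
from h import *
goto(.5035,.003,.07,177.73)"
```

```text
t=22.60 p=[0.5522 0.1611 0.1889] yaw=179.22 tilt=0.03 F=[ 0.3 -0.4  0. ] grip=0.452
turn_z=0.0261  shift tool: 0.0424 -0.1599 0.1189
```

Emit:
drive_tool(plan=[[0.012, -0.04, 0, 0, 0, 0.022, 0.1], [0.012, -0.04, 0, 0, 0, 0, 0.1], [0.012, -0.04, 0, 0, 0, 0, 0.1], [0.009, -0.037, 0, 0, 0, 0, 0.1], [0, 0, 0.04, 0, 0, 0, 0.1], [0, 0, 0.04, 0, 0, 0, 0.1], [0, 0, 0.03, 0, 0, 0, 0.1], [0, 0, 0, 0, 0, 0, 0.1]])

```text
time: 23.4
tool_pos: [0.5, 0.0044, 0.0753]
orientation: [-0.05, -3.135, 0.003]
contact_force: [-0.2, -1.2, 0.6]
grip_width: 0.451
```

```bash
python3 -c "
from h import *
goto(.5035,.003,.018,177.73)
snap('scene','l1',(200,100,380,260),4)"
```

```text
t=23.40 p=[0.5    0.0044 0.0753] yaw=178.17 tilt=0.39 F=[-0.2 -1.2  0.6] grip=0.451
turn_z=0.0076  shift tool: -0.0036 -0.0012 0.0573
```

View pics/l1.png

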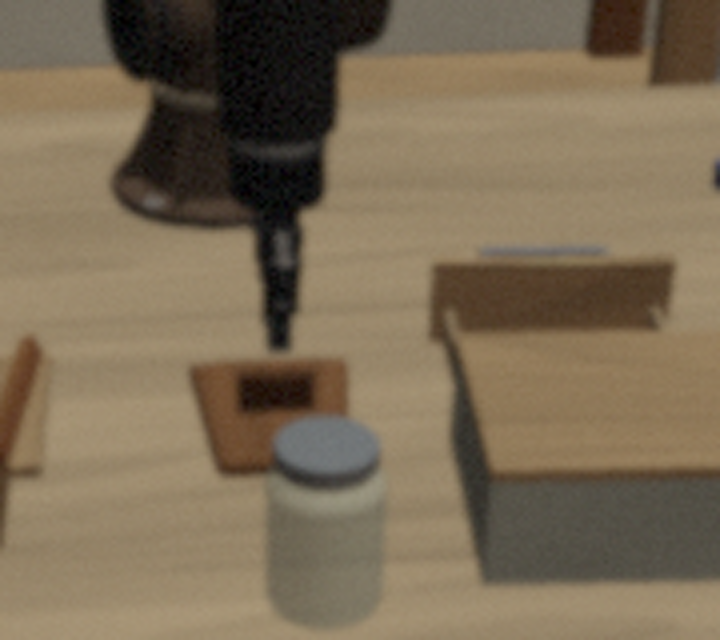

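Emit:
drive_tool(plan=[[-0.003, -0.001, 0.02, 0, 0, 0.007, 0.1], [0, 0, 0.02, 0, 0, 0, 0.1], [0, 0, 0.01, 0, 0, 0, 0.1], [0, 0, 0, 0, 0, 0, 0.1]])

```text
time: 23.85
tool_pos: [0.5058, 0.0045, 0.0288]
orientation: [-0.062, -3.141, 0.0]
contact_force: [0.2, 0.3, 0.7]
grip_width: 0.45
```

```bash
python3 -c "
from h import *
goto(.5035,.003,.018,177.73)"
```

```text
t=23.85 p=[0.5058 0.0045 0.0288] yaw=177.72 tilt=0.02 F=[0.2 0.3 0.7] grip=0.450
turn_z=-0.0001  shift tool: 0.0023 -0.0016 0.0108
```

Emit:
drive_tool(plan=[[0.002, -0.001, 0.005, 0, 0, 0, 0.1], [0, 0, 0.005, 0, 0, 0, 0.1], [0, 0, 0, 0, 0, 0, 0.1], [0, 0, 0, 0, 0, 0, 0.6], [0, 0, 0, 0, 0, 0, 1], [0, 0, 0, 0, 0, 0, 1], [0, 0, 0, 0, 0, 0, 1]], force=80)

```text
time: 24.55
tool_pos: [0.5041, 0.0036, 0.0191]
orientation: [0.064, 3.14, 0.0]
contact_force: [-1.7, 0.9, 6.0]
grip_width: 0.15
```

```bash
python3 -c "
from h import *
goto(.5035,.003,.018,177.73)"
```

```text
t=24.55 p=[0.5041 0.0036 0.0191] yaw=177.67 tilt=0.05 F=[-1.7  0.9  6. ] grip=0.150
turn_z=-0.0010  shift tool: 0.0005 -0.0006 0.0011
```

Emit:
drive_tool(plan=[[0, 0, -0.02, 0, 0, 0, 1], [0, 0, -0.03, 0, 0, 0, 1], [0, 0, -0.03, 0, 0, 0, 1], [0, 0, -0.03, 0, 0, 0.003, 1], [0, 0, -0.03, 0, 0, 0.004, 1], [0, 0, 0, 0, 0, 0, 1]])

```text
time: 25.15
tool_pos: [0.5058, 0.004, 0.1624]
orientation: [0.075, 3.134, 0.003]
contact_force: [0.5, 0.4, -1.6]
grip_width: 0.152
```

```bash
python3 -c "
from h import *
goto(.4818,-.2706,.15,177.25)
snap('scene','m1',(200,60,380,220),4)"
```

```text
t=25.15 p=[0.5058 0.004  0.1624] yaw=177.28 tilt=0.39 F=[ 0.5  0.4 -1.6] grip=0.152
turn_z=0.0005  shift tool: 0.0108 -0.2754 0.0124
```

View pics/m1.png

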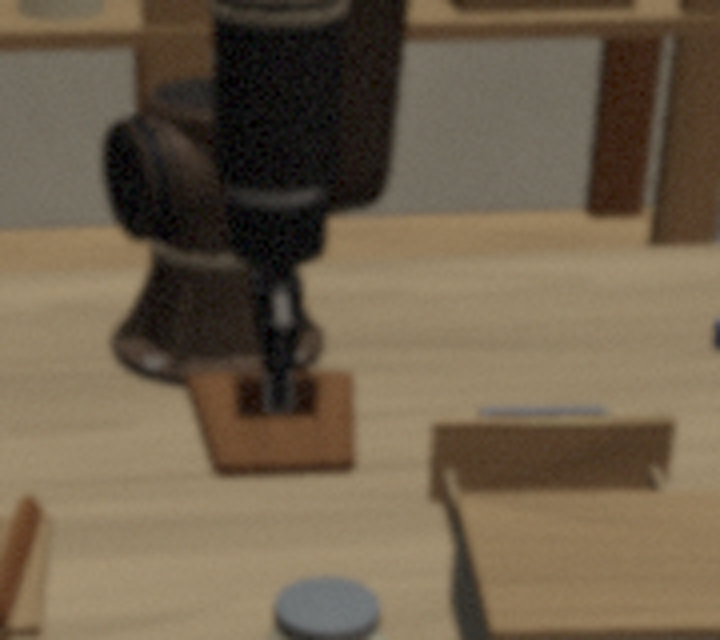

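Emit:
drive_tool(plan=[[0.01, -0.025, 0, 0, 0, 0, 1], [0, -0.03, 0, 0, 0, 0, 1], [0, -0.03, 0, 0, 0, 0, 1], [0, -0.03, 0, 0, 0, 0, 1], [0, -0.03, 0, 0, 0, 0, 1], [0, -0.03, 0, 0, 0, 0, 1], [0, -0.03, 0, 0, 0, 0, 1], [0, -0.03, 0, 0, 0, 0, 1], [0, -0.025, 0, 0, 0, 0, 1], [0, -0.015, 0, 0, 0, 0, 1], [0, 0, 0, 0, 0, 0, 1], [0, 0, 0, 0, 0, 0, 1]])

```text
time: 26.4
tool_pos: [0.4797, -0.2705, 0.1574]
orientation: [-0.077, -3.139, -0.001]
contact_force: [0.5, 0.6, -2.5]
grip_width: 0.146
```

```bash
python3 -c "
from h import *
goto(.4818,-.2706,.0911,177.25)
snap('scene','n1',(90,100,270,260),4)"
```

```text
t=26.40 p=[ 0.4797 -0.2705  0.1574] yaw=177.19 tilt=0.11 F=[ 0.5  0.6 -2.5] grip=0.146
turn_z=-0.0010  shift tool: -0.0021 -0.0000 0.0663
```

View pics/n1.png

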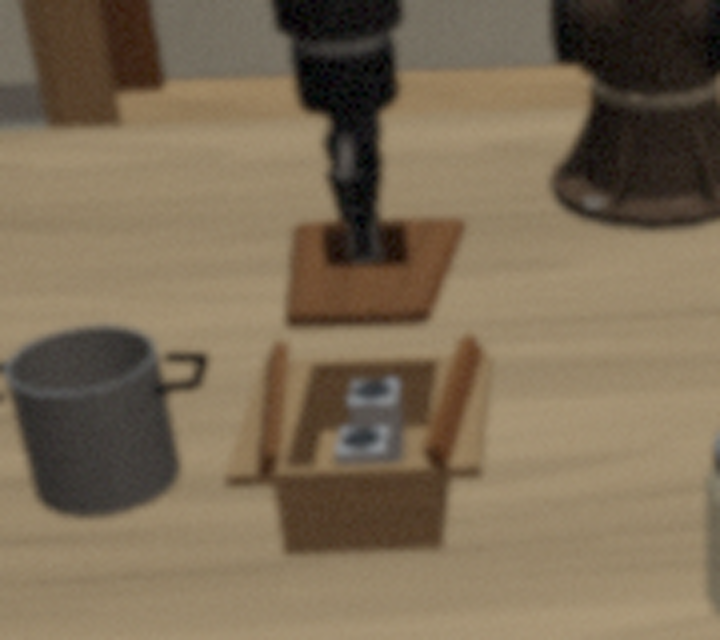

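```bash
python3 -c "
from h import *
px=(np.array([(290,324),(428,318),(290,317),(430,313)])+.5)/4-.5+[90,100]
w=onz('scene',px,[.138,.138,.150,.150]); print(w, w[:2].mean(0), w[2:].mean(0))
s,p,R=pose(); print('expected nose', p+np.array([.085*np.cos(np.radians(-2.8)),.085*np.sin(np.radians(-2.8)),0]))"
```

```text
[[ 0.55132753 -0.3266822   0.138     ]
 [ 0.55372977 -0.22391209  0.138     ]
 [ 0.56319685 -0.32394918  0.15      ]
 [ 0.56891147 -0.22093631  0.15      ]] [ 0.55252865 -0.27529714  0.138     ] [ 0.56605416 -0.27244274  0.15      ]
expected nose [ 0.56489706 -0.27431874  0.15771292]
```

Emit:
drive_tool(plan=[[-0.002, 0, 0.015, 0, 0, 0, 1], [0, 0, 0.015, 0, 0, 0, 1], [0, 0, 0.015, 0, 0, 0, 1], [0, 0, 0.01, 0, 0, 0, 1], [0, 0, 0.005, 0, 0, 0, 1], [0, 0, 0, 0, 0, 0, 1], [0, 0, 0, 0, 0, 0, 1]])

```text
time: 27.15
tool_pos: [0.4828, -0.2708, 0.099]
orientation: [0.075, 3.14, -0.0]
contact_force: [0.3, 0.3, -2.7]
grip_width: 0.147
```

```bash
python3 -c "
from h import *
goto(.4818,-.2706,.0911,177.25)
print(env.state()['wrist_torque'])
snap('scene','n2',(90,100,270,260),4)"
```

```text
t=27.15 p=[ 0.4828 -0.2708  0.099 ] yaw=177.27 tilt=0.04 F=[ 0.3  0.3 -2.7] grip=0.147
turn_z=0.0004  shift tool: 0.0011 0.0001 0.0079
[ 0.01267481 -0.02759741 -0.05014708]
```

View pics/n2.png

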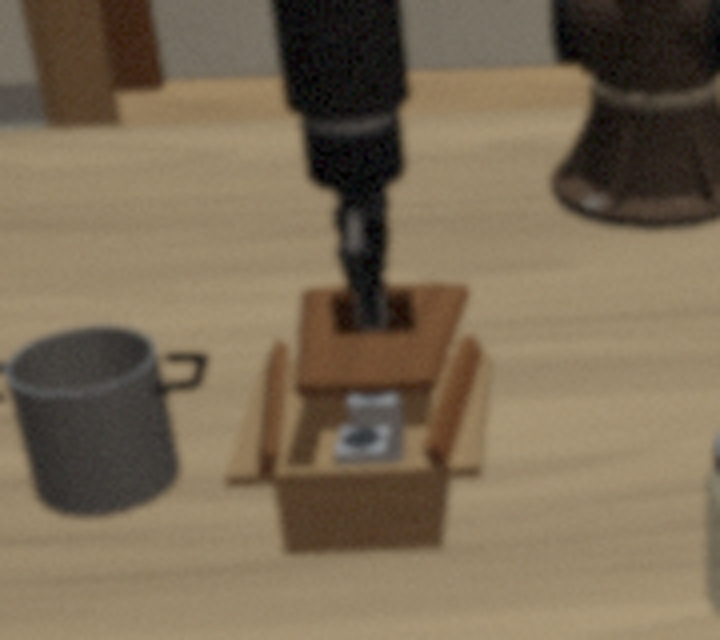

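The lid's nose lies between the two rails, with its edge at (300-430,388) in the crop. I'll lower it onto the flanges.

Emit:
drive_tool(plan=[[0, 0, 0.003, 0, 0, 0, 1], [0, 0, 0.002, 0, 0, 0, 1], [0, 0, 0.001, 0, 0, 0, 1], [0, 0, 0, 0, 0, 0, 1]])

```text
time: 27.6
tool_pos: [0.4823, -0.2709, 0.0924]
orientation: [-0.076, -3.14, -0.0]
contact_force: [0.1, 0.3, -2.9]
grip_width: 0.148
```

Emit:
drive_tool(plan=[[0, 0, 0.001, 0, 0, 0, 1], [0, 0, 0.001, 0, 0, 0, 1], [0, 0, 0, 0, 0, 0, 1]])

```text
time: 27.9
tool_pos: [0.4825, -0.2709, 0.0911]
orientation: [0.075, 3.14, -0.0]
contact_force: [-2.0, 0.7, 3.9]
grip_width: 0.149
```

Emit:
drive_tool(plan=[[-0.005, 0, 0, 0, 0, 0, 1], [-0.006, 0, 0, 0, 0, 0, 1], [-0.006, 0, 0, 0, 0, 0, 1], [-0.006, 0, 0, 0, 0, 0, 1], [-0.006, 0, 0, 0, 0, 0, 1], [-0.006, 0, 0, 0, 0, 0, 1], [0, 0, 0, 0, 0, 0, 1]])

```text
time: 28.6
tool_pos: [0.5178, -0.273, 0.0911]
orientation: [-0.075, -3.141, 0.001]
contact_force: [-2.2, -0.2, 4.2]
grip_width: 0.147
```

```bash
python3 -c "
from h import *
b=np.array([.5737,-.275]);u=np.array([np.cos(np.radians(-2.75)),np.sin(np.radians(-2.75))])
s,p,R=pose(); d=p[:2]-b; print('box frame',d@u, d@[-u[1],u[0]])
goto(.5737,-.275,.0911,177.25)
print(env.state()['wrist_torque'])
snap('scene','n3',(90,100,270,260),4)"
```

```text
box frame -0.055978056891482726 -0.000687037358356498
t=28.60 p=[ 0.5178 -0.273   0.0911] yaw=177.27 tilt=0.04 F=[-2.2 -0.2  4.2] grip=0.147
turn_z=0.0003  shift tool: -0.0560 0.0007 0.0000
[-0.11297906  0.70653189  0.07636744]
```

View pics/n3.png

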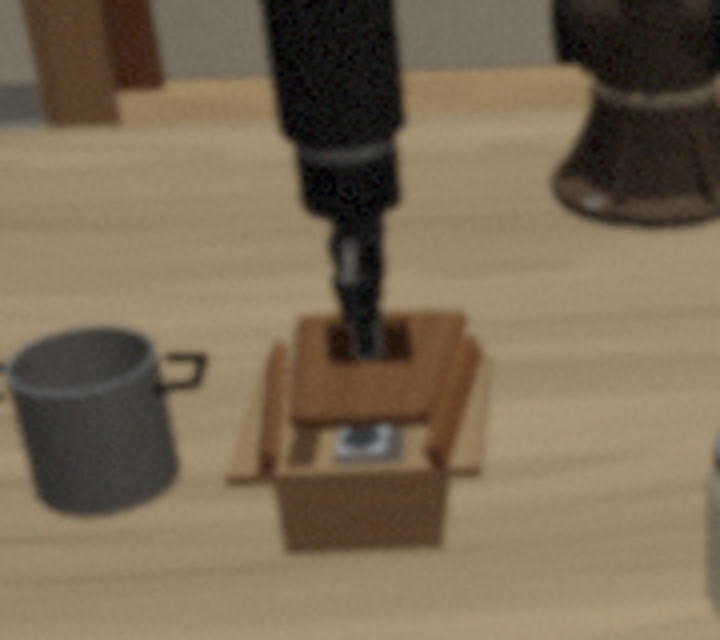

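Emit:
drive_tool(plan=[[-0.005, 0, 0, 0, 0, 0, 1], [-0.005, 0, 0, 0, 0, 0, 1], [-0.005, 0, 0, 0, 0, 0, 1], [-0.005, 0, 0, 0, 0, 0, 1], [0, 0, 0, 0, 0, 0, 1]])

```text
time: 29.15
tool_pos: [0.5373, -0.2739, 0.0911]
orientation: [-0.075, -3.14, 0.001]
contact_force: [-3.4, -1.1, 6.6]
grip_width: 0.146
```

Emit:
drive_tool(plan=[[-0.004, 0, 0, 0, 0, 0, 1], [-0.004, 0, 0, 0, 0, 0, 1], [-0.004, 0, 0, 0, 0, 0, 1], [0, 0, 0, 0, 0, 0, 1]])

```text
time: 29.55
tool_pos: [0.5491, -0.2745, 0.0911]
orientation: [-0.075, -3.14, 0.001]
contact_force: [-4.6, 0.7, 6.5]
grip_width: 0.15
```

```bash
cat >> h.py <<'E'
def bf():
    b=np.array([.5737,-.275]);u=np.array([np.cos(np.radians(-2.75)),np.sin(np.radians(-2.75))])
    s,p,R=pose(); d=p[:2]-b; print('box frame',(d@u).round(4), (d@[-u[1],u[0]]).round(4)); goto(.5737,-.275,.0911,177.25)
    print('F along box x,y',s['contact_force'][:2]@u,s['contact_force'][:2]@[-u[1],u[0]],'T',s['wrist_torque'].round(2))
E
python3 -c "
from h import *
bf()"
```

```text
box frame -0.0246 -0.0006
t=29.55 p=[ 0.5491 -0.2745  0.0911] yaw=177.26 tilt=0.05 F=[-4.6  0.7  6.5] grip=0.150
turn_z=0.0001  shift tool: -0.0246 0.0006 0.0000
F along box x,y -4.639168537904995 0.4427749727995397 T [-0.02  1.45  0.07]
```

Emit:
drive_tool(plan=[[-0.004, 0, 0, 0, 0, 0, 1], [-0.004, 0, 0, 0, 0, 0, 1], [-0.003, 0, 0, 0, 0, 0, 1], [0, 0, 0, 0, 0, 0, 1]])

```text
time: 29.95
tool_pos: [0.5599, -0.275, 0.0911]
orientation: [-0.075, -3.14, 0.001]
contact_force: [-5.5, 0.2, 5.9]
grip_width: 0.149
```

Emit:
drive_tool(plan=[[-0.003, 0, 0, 0, 0, 0, 1], [-0.003, 0, 0, 0, 0, 0, 1], [0, 0, 0, 0, 0, 0, 1]])

```text
time: 30.25
tool_pos: [0.5659, -0.2753, 0.0911]
orientation: [-0.075, -3.14, 0.001]
contact_force: [-3.9, 0.5, 6.6]
grip_width: 0.151
```

```bash
python3 -c "
from h import *
bf()"
```

```text
box frame -0.0078 -0.0006
t=30.25 p=[ 0.5659 -0.2753  0.0911] yaw=177.26 tilt=0.06 F=[-3.9  0.5  6.6] grip=0.151
turn_z=0.0001  shift tool: -0.0078 0.0006 0.0000
F along box x,y -3.968691291987476 0.32849624419761575 T [ 0.02  1.55 -0.04]
```

Emit:
drive_tool(plan=[[-0.002, 0, 0, 0, 0, 0, 1], [-0.002, 0, 0, 0, 0, 0, 1], [0, 0, 0, 0, 0, 0, 1]])

```text
time: 30.55
tool_pos: [0.5697, -0.2754, 0.0911]
orientation: [-0.075, -3.14, 0.001]
contact_force: [-5.6, 0.1, 7.5]
grip_width: 0.147
```

Emit:
drive_tool(plan=[[-0.002, 0, 0, 0, 0, 0, 1], [0, 0, 0, 0, 0, 0, 1]])

```text
time: 30.75
tool_pos: [0.5717, -0.2755, 0.0911]
orientation: [-0.075, -3.14, 0.001]
contact_force: [-5.8, 0.0, 6.6]
grip_width: 0.146
```

```bash
python3 -c "
from h import *
bf()"
```

```text
box frame -0.002 -0.0006
t=30.75 p=[ 0.5717 -0.2755  0.0911] yaw=177.26 tilt=0.07 F=[-5.8  0.   6.6] grip=0.146
turn_z=0.0001  shift tool: -0.0020 0.0006 0.0000
F along box x,y -5.756470737257227 -0.23610391937222908 T [ 0.02  1.78 -0.01]
```

Emit:
drive_tool(plan=[[-0.002, 0, 0, 0, 0, 0, 1], [0, 0, 0, 0, 0, 0, 1]])

```text
time: 30.95
tool_pos: [0.5736, -0.2756, 0.0911]
orientation: [-0.075, -3.14, 0.001]
contact_force: [-6.1, 0.7, 7.1]
grip_width: 0.148
```

Emit:
drive_tool(plan=[[-0.002, 0, 0, 0, 0, 0, 1], [0, 0, 0, 0, 0, 0, 1]])

```text
time: 31.15
tool_pos: [0.5749, -0.2756, 0.0911]
orientation: [-0.076, -3.138, 0.0]
contact_force: [-7.6, 1.0, 10.5]
grip_width: 0.151
```

Emit:
drive_tool(plan=[[-0.002, 0, 0, 0, 0, 0, 1], [0, 0, 0, 0, 0, 0, 1]])

```text
time: 31.35
tool_pos: [0.5759, -0.2756, 0.0911]
orientation: [-0.076, -3.136, -0.0]
contact_force: [-11.1, 1.9, 11.3]
grip_width: 0.149
```

Emit:
drive_tool(plan=[[-0.001, 0, 0, 0, 0, 0, 1], [0, 0, 0, 0, 0, 0, 1]])

```text
time: 31.55
tool_pos: [0.5763, -0.2755, 0.0911]
orientation: [-0.076, -3.136, -0.001]
contact_force: [-13.4, 2.3, 13.4]
grip_width: 0.15
```

```bash
python3 -c "
from h import *
bf()"
```

```text
box frame 0.0026 -0.0004
t=31.55 p=[ 0.5763 -0.2755  0.0911] yaw=177.23 tilt=0.29 F=[-13.4   2.3  13.4] grip=0.150
turn_z=-0.0004  shift tool: 0.0026 0.0004 0.0000
F along box x,y -13.526825242576907 1.6698095405072682 T [0.96 4.29 0.01]
```

Emit:
drive_tool(plan=[[-0.001, 0, 0, 0, 0, 0, 1], [0, 0, 0, 0, 0, 0, 1], [0, 0, 0, 0, 0, 0, 1]])

```text
time: 31.85
tool_pos: [0.577, -0.2755, 0.0911]
orientation: [-0.076, -3.135, -0.001]
contact_force: [-13.9, 2.8, 13.8]
grip_width: 0.148
```

Emit:
drive_tool(plan=[[-0.001, 0, 0, 0, 0, 0, 1], [0, 0, 0, 0, 0, 0, 1], [0, 0, 0, 0, 0, 0, 1]])

```text
time: 32.15
tool_pos: [0.5778, -0.2754, 0.0911]
orientation: [-0.076, -3.135, -0.001]
contact_force: [-14.5, 4.4, 14.7]
grip_width: 0.15
```

```bash
python3 -c "
from h import *
bf()"
```

```text
box frame 0.0041 -0.0002
t=32.15 p=[ 0.5778 -0.2754  0.0911] yaw=177.22 tilt=0.34 F=[-14.5   4.4  14.7] grip=0.150
turn_z=-0.0005  shift tool: 0.0041 0.0002 -0.0000
F along box x,y -14.652148335876639 3.659021701981107 T [1.32 4.82 0.02]
```

Emit:
drive_tool(plan=[[-0.001, 0, 0, 0, 0, 0, 1], [-0.001, 0, 0, 0, 0, 0, 1], [0, 0, 0, 0, 0, 0, 1], [0, 0, 0, 0, 0, 0, 1]])

```text
time: 32.55
tool_pos: [0.5792, -0.2753, 0.0911]
orientation: [-0.076, -3.134, -0.002]
contact_force: [-15.8, 3.7, 15.9]
grip_width: 0.149
```

```bash
python3 -c "
from h import *
bf()
snap('scene','o1',(90,100,270,260),4)"
```

```text
box frame 0.0055 -0.0001
t=32.55 p=[ 0.5792 -0.2753  0.0911] yaw=177.22 tilt=0.40 F=[-15.8   3.7  15.9] grip=0.149
turn_z=-0.0006  shift tool: 0.0055 0.0001 -0.0000
F along box x,y -15.968460352743076 2.9639897568427664 T [1.77 5.48 0.01]
```

View pics/o1.png

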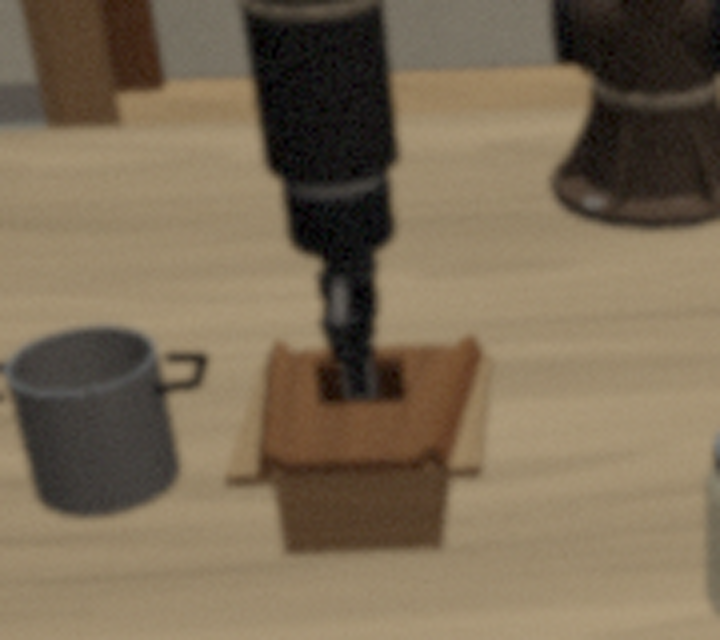

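The lid's end is flush with the box's far end at about (265-445,468) in the crop, and the push reads about 16 N. I'll release and look.

Emit:
drive_tool(plan=[[0, 0, 0, 0, 0, 0, 0.1], [0, 0, 0, 0, 0, 0, 0.1], [0, 0, 0, 0, 0, 0, 0.1], [0, 0, -0.01, 0, 0, 0, 0.1], [0, 0, -0.03, 0, 0, 0, 0.1], [0, 0, -0.04, 0, 0, 0, 0.1], [0, 0, -0.03, 0, 0, 0, 0.1], [0, 0.05, 0, 0, 0, 0, 0.1], [0, 0.05, 0, 0, 0, 0, 0.1], [0, 0.05, 0, 0, 0, 0, 0.1], [0, 0.05, 0, 0, 0, 0, 0.1], [0, 0.05, 0, 0, 0, 0, 0.1]])

```text
time: 33.8
tool_pos: [0.5955, -0.024, 0.2015]
orientation: [0.075, 3.139, 0.0]
contact_force: [1.3, 0.2, -0.4]
grip_width: 0.448
```

```bash
python3 -c "
from h import *
bf()
snap('scene','p1',(90,100,270,260),4)
snap('top','p2',(320,180,440,290),5)"
```

```text
box frame 0.0097 0.2518
t=33.80 p=[ 0.5955 -0.024   0.2015] yaw=177.25 tilt=0.08 F=[ 1.3  0.2 -0.4] grip=0.448
turn_z=0.0000  shift tool: 0.0097 -0.2518 0.1104
F along box x,y 1.2451072845649258 0.2845335107054437 T [ 0.   -0.17 -0.01]
```

View pics/p1.png

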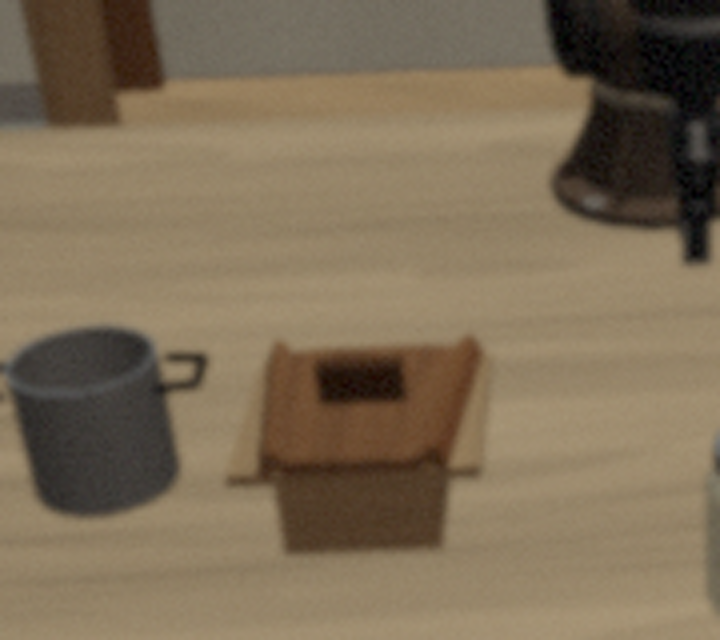

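View pics/p2.png

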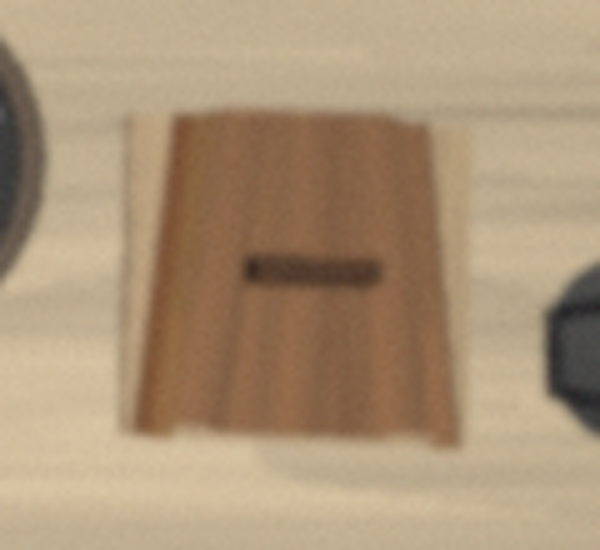

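```bash
python3 - <<'E'
from h import *
b=np.array([.5737,-.275]);u=np.array([np.cos(np.radians(-2.75)),np.sin(np.radians(-2.75))]);v=np.array([-u[1],u[0]])
px=lambda l:(np.array(l,float)+.5)/5-.5+[320,180]
for l,z in (((314,271),.118),((314,268),.118),((300,434),.084),((310,434),.072),((300,110),.084),((145,432),.072),((455,440),.072)):
    w=onz('top',px(l),z)[0]; print(l,z,((w[:2]-b)@u).round(4),((w[:2]-b)@v).round(4))
im=cv2.imread('pics/p2_raw.png').astype(float)
sat=(im[...,2]-im[...,0])/im[...,2]*100; sat=cv2.GaussianBlur(sat,(0,0),0.7)
gray=cv2.GaussianBlur(im.sum(2)/3,(0,0),.7)
for x in (360,370,380,390,400): print(x,'near',sat[260:274,x].astype(int),'far',sat[198:208,x].astype(int),'rib',gray[226:244,x].astype(int))
E
```

```text
(314, 271) 0.118 0.0034 0.0023
(314, 268) 0.118 0.0049 0.0024
(300, 434) 0.084 -0.0801 -0.001
(310, 434) 0.072 -0.0804 -0.0094
(300, 110) 0.084 0.0888 0.0023
(145, 432) 0.072 -0.0828 0.0773
(455, 440) 0.072 -0.0805 -0.0858
360 near [47 47 47 46 42 37 32 29 27 25 25 24 25 25] far [24 24 24 27 33 41 49 51 52 53] rib [103 103 102 102 102 103 103 103 104 106 106 106 106 107 108 109 109 109]
370 near [47 47 48 47 46 44 38 32 28 26 25 25 25 25] far [24 25 26 31 38 44 47 47 47 47] rib [103 102 101  98  89  74  60  52  52  60  75  92 102 105 106 107 107 108]
380 near [48 48 48 48 47 46 41 35 30 26 25 24 24 24] far [24 25 26 29 34 41 46 47 47 47] rib [107 106 104 101  94  82  70  64  63  65  73  86  98 106 107 107 107 107]
390 near [47 47 47 46 47 47 43 37 31 27 25 25 24 24] far [24 24 25 27 32 39 45 47 48 48] rib [100 100 101  99  95  86  73  66  63  62  67  79  91  98 100 100 100  99]
400 near [47 47 47 47 46 44 40 35 31 28 26 25 25 24] far [25 24 25 25 26 29 35 42 46 48] rib [100  99 100 100 101 101 102 101 102 101 102 101 100 101 102 103 102 102]
```

The lid is wedged about 4 mm past nominal (allowed -4 to +10) with the rib and ends aligned. Now I'll go back to the drawer handle.

```bash
python3 - <<'E'
from h import *
goto(.3545,.2672,.2,175.25)
E
```

```text
t=33.90 p=[ 0.5961 -0.0208  0.2015] yaw=177.55 tilt=0.12 F=[ 0.7 -0.8 -0.1] grip=0.447
turn_z=0.0402  shift tool: 0.2646 0.2670 0.0015
```

Emit:
drive_tool(plan=[[0, 0, 0, 0, 0, 0.04, 0.15], [0.033, 0.033, 0, 0, 0, 0, 0.15], [0.033, 0.033, 0, 0, 0, 0, 0.15], [0.033, 0.033, 0, 0, 0, 0, 0.15], [0.033, 0.033, 0, 0, 0, 0, 0.15], [0.033, 0.033, 0, 0, 0, 0, 0.15], [0.033, 0.033, 0, 0, 0, 0, 0.15], [0.033, 0.033, 0, 0, 0, 0, 0.15], [0.033, 0.033, 0, 0, 0, 0, 0.15], [0, 0, 0.03, 0, 0, 0, 0.15], [0, 0, 0.03, 0, 0, 0, 0.15], [0, 0, 0, 0, 0, 0, 0.15]])

```text
time: 35.1
tool_pos: [0.354, 0.2587, 0.1382]
orientation: [-0.137, -3.136, 0.007]
contact_force: [-0.7, -0.5, 0.0]
grip_width: 0.425
```

```bash
python3 - <<'E'
from h import *
goto(.3545,.2672,.053,175.25)
snap('top','q1',(120,150,310,330),4);snap('scene','q2',(250,60,470,220),3)
# handle from c1: bar in crop
P=(np.array([(117,687),(296,700)])+.5)/4-.5+[120,150]
print(onz('top',P,.075))
E
```

```text
t=35.10 p=[0.354  0.2587 0.1382] yaw=174.99 tilt=0.30 F=[-0.7 -0.5  0. ] grip=0.425
turn_z=-0.0046  shift tool: 0.0002 0.0085 0.0852
[[0.35823277 0.32370092 0.075     ]
 [0.34884573 0.20907411 0.075     ]]
```

View pics/q1.png

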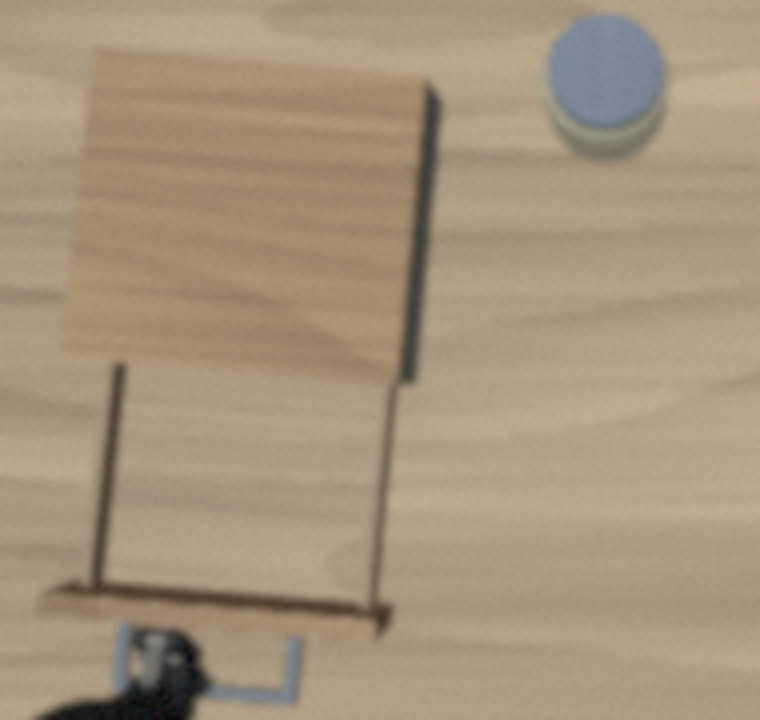

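View pics/q2.png

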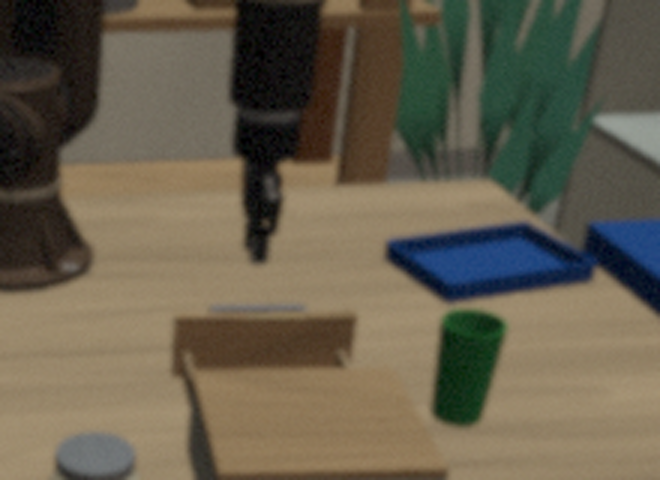

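The drawer is empty, and the gripper hangs over the handle bar at (117-296,690) in the top crop. I'll descend, grip it and push it shut.

Emit:
drive_tool(plan=[[0, 0.007, 0.03, 0, 0, 0, 0.15], [0, 0, 0.025, 0, 0, 0, 0.15], [0, 0, 0.02, 0, 0, 0, 0.15], [0, 0, 0.008, 0, 0, 0, 0.15], [0, 0, 0, 0, 0, 0, 0.15], [0, 0, 0, 0, 0, 0, 0.6], [0, 0, 0, 0, 0, 0, 1], [0, 0, 0, 0, 0, 0, 1], [0, 0, 0, 0, 0, 0, 1]], force=60)

```text
time: 36.1
tool_pos: [0.3569, 0.268, 0.059]
orientation: [0.137, 3.137, 0.003]
contact_force: [0.5, -0.7, 5.2]
grip_width: 0.093
```

Emit:
drive_tool(plan=[[-0.01, 0, 0, 0, 0, 0, 1], [-0.014, 0, 0, 0, 0, 0, 1], [-0.014, 0, 0, 0, 0, 0, 1], [-0.014, 0, 0, 0, 0, 0, 1], [-0.014, 0, 0, 0, 0, 0, 1], [-0.014, 0, 0, 0, 0, 0, 1], [-0.014, 0, 0, 0, 0, 0, 1], [-0.014, 0, 0, 0, 0, 0, 1], [-0.014, 0, 0, 0, 0, 0, 1], [-0.01, 0, 0, 0, 0, 0, 1], [-0.006, 0, 0, 0, 0, 0, 1], [0, 0, 0, 0, 0, 0, 1]])

```text
time: 37.3
tool_pos: [0.4955, 0.2553, 0.059]
orientation: [0.138, 3.136, 0.002]
contact_force: [1.9, -1.2, 4.1]
grip_width: 0.086
```

```bash
python3 - <<'E'
from h import *
goto(.5027,.2524,.053,175.25)
E
```

```text
t=37.30 p=[0.4955 0.2553 0.059 ] yaw=174.96 tilt=0.15 F=[ 1.9 -1.2  4.1] grip=0.086
turn_z=-0.0051  shift tool: -0.0074 -0.0023 0.0060
```

Emit:
drive_tool(plan=[[-0.004, 0, 0, 0, 0, 0, 1], [-0.003, 0, 0, 0, 0, 0, 1], [0, 0, 0, 0, 0, 0, 1]])

```text
time: 37.6
tool_pos: [0.5019, 0.2547, 0.059]
orientation: [0.138, 3.137, 0.002]
contact_force: [2.0, -2.5, 4.5]
grip_width: 0.092
```

Emit:
drive_tool(plan=[[-0.003, 0, 0, 0, 0, 0, 1], [0, 0, 0, 0, 0, 0, 1]])

```text
time: 37.8
tool_pos: [0.5048, 0.2544, 0.059]
orientation: [0.138, 3.137, 0.002]
contact_force: [-0.2, -3.0, 6.1]
grip_width: 0.09
```

Emit:
drive_tool(plan=[[-0.002, 0, 0, 0, 0, 0, 1], [0, 0, 0, 0, 0, 0, 1]])

```text
time: 38.0
tool_pos: [0.5062, 0.2543, 0.059]
orientation: [0.138, 3.137, 0.002]
contact_force: [-1.8, -1.0, 7.7]
grip_width: 0.091
```

Emit:
drive_tool(plan=[[-0.002, 0, 0, 0, 0, 0, 1], [0, 0, 0, 0, 0, 0, 1]])

```text
time: 38.2
tool_pos: [0.5063, 0.2542, 0.059]
orientation: [-0.138, -3.137, -0.001]
contact_force: [-12.9, 3.3, 14.2]
grip_width: 0.09
```

The stop is reached: 0.150 m of travel, with the force rising to 13 N. I'll release, retreat and check.

Emit:
drive_tool(plan=[[0, 0, 0, 0, 0, 0, 0.15], [0, 0, 0, 0, 0, 0, 0.15], [0, 0, 0, 0, 0, 0, 0.15], [0, 0, -0.03, 0, 0, 0, 0.15], [0, 0, -0.05, 0, 0, 0, 0.15], [0, 0, -0.05, 0, 0, 0, 0.15], [0.04, -0.04, -0.03, 0, 0, 0, 0.15], [0.04, -0.04, 0, 0, 0, 0, 0.15], [0.02, -0.04, 0, 0, 0, 0, 0.15], [0, -0.04, 0, 0, 0, 0, 0.15], [0, 0, 0, 0, 0, 0, 0.15]])

```text
time: 39.3
tool_pos: [0.4069, 0.1122, 0.2114]
orientation: [0.141, 3.138, 0.001]
contact_force: [0.9, 1.0, 0.1]
grip_width: 0.432
```

```bash
python3 - <<'E'
from h import *
goto(.5027,.2524,.053,175.25)
snap('top','r1'); snap('scene','r2'); snap('top','r3',(125,150,245,280),5); snap('top','r4',(320,180,440,290),5)
E
```

```text
t=39.30 p=[0.4069 0.1122 0.2114] yaw=174.87 tilt=0.06 F=[0.9 1.  0.1] grip=0.432
turn_z=-0.0067  shift tool: -0.0839 0.1477 0.1584
```

View pics/r1.png

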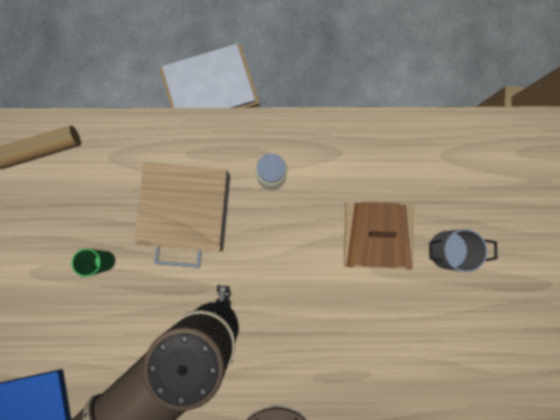

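View pics/r2.png

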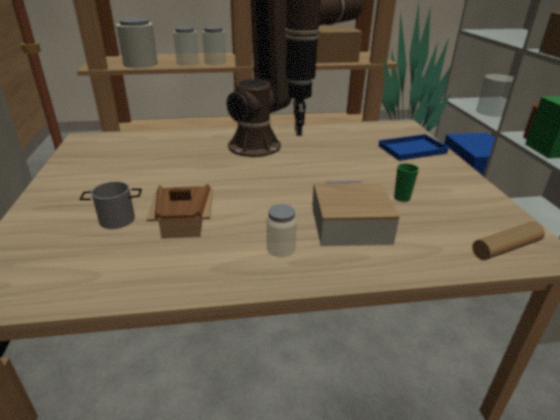

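View pics/r3.png

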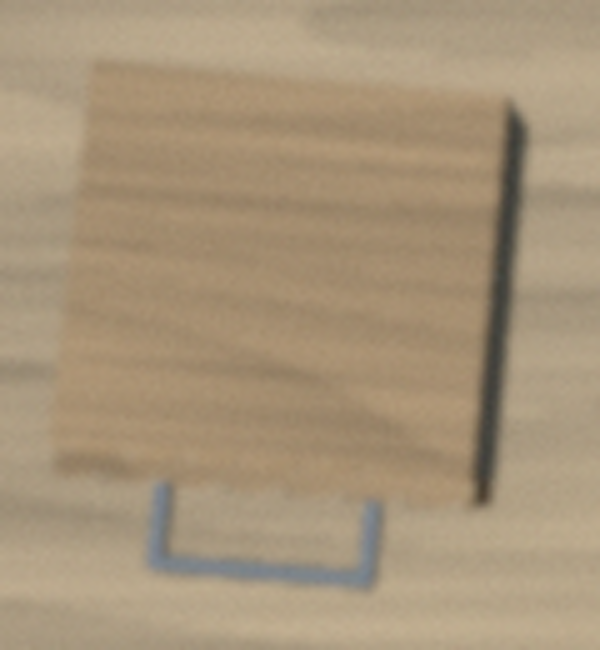

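View pics/r4.png

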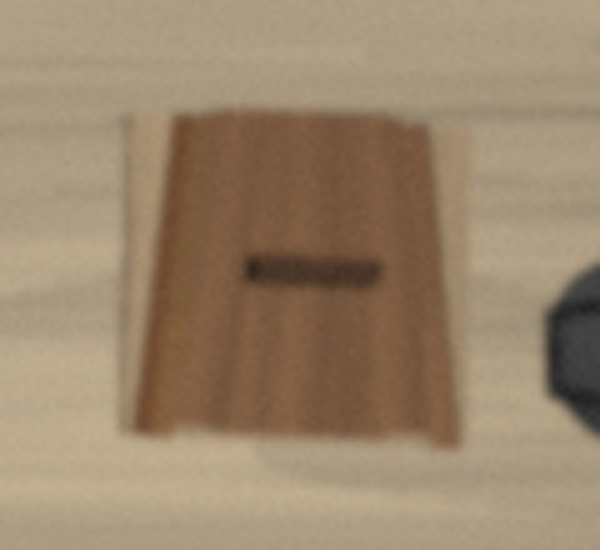

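The drawer is shut, with the handle at (150-375,572) closer in than at the start and no gap behind the front. The lid is unchanged, with its rib at (313,270). The jar, pail and beaker show the same pixels as before, and the arm is clear. I'm handing in.

```bash
python3 -c "
from h import *
print(env.finish_job())"
```

```text
the job is handed in; nothing more can be done
None
```

The job is done and handed in at about 39.5 s; handing in gave no verdict, so what follows rests on my own checks.

- **Drawer and tins:** I pulled the drawer open to its stop. There were two tins, both in the front row, and I stood them both in the box.
- **Lid:** I lowered the lid between the rails about 92 mm back and slid it in until it wedged, pushing with about 16 N, then let go.
- **Closing up:** I pushed the drawer back 150 mm to its stop, where the force rose to 13 N, and moved the arm clear.

**Last checks**
- **Lid:** it sits about 3 to 5 mm past nominal home (allowed -4 to +10) and looks flat. It had not moved between letting go and the last picture.
- **Disagreement:** one reading of the rib put the lid about 2 mm to the side, while the arm's position at release put it within 0.1 mm. Both are inside the 5 mm limit.
- **Drawer, bystanders and arm:** the drawer looks fully shut, the jar, pail and beaker look unmoved, and the arm touches nothing.
- **Tins:** I last saw them standing in the box just before the lid covered them. They can't be seen under the lid.
- **Upsets:** I saw no knock to the lid and no slackening of the grip.

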